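# Centre-mark a turned blank in the toggle-clamp jig and offer it up level

## Robot

A 7-joint arm with a two-finger parallel gripper is mounted at the origin on a cart in front of the work surface, level with it; the furniture and walls round the work are solid. World frame = base frame: x ahead of the robot, y to its left, z up, the work surface at z = 0. Lengths are in m, angles in rad, forces in N, time in s.
With the tool pointing down it reaches from about 0.4 to 0.85 m from the base axis. Payload 4.5 kg.
Tool frame: the origin (TCP) lies at the very end of the fingers, on their centre line; the grasp point (between the pads) lies 19 mm behind it (r.grip_depth is the distance from the TCP to the grasp point, in m); z points along the fingers, x is the direction in which the jaws open and shut, and the axes are right-handed (so a half turn about z gives the same grasp; the last joint's range is limited). The gripper opens to 88 mm and grips with 3 to 60 N. Pads are 18 mm wide; open, the fingers measure 123 mm over their backs; the gripper's body (75 mm by 187 mm) begins 45 mm behind the grasp point.
Start: joints at [1.38, 0.689, -0.195, 1.565, 0.157, 0.902, -0.215], TCP at [0.139, -0.609, 0.239] pointing down, gripper open.
Joint ranges: [-3.01, 3.01], [-0.46, 2.08], [-1.47, 1.51], [0.13, 2.56], [-1, 4.14], [0.04, 2.09], [-2.66, 2.66]. Speed limits (rad/s): [2.57, 2.57, 3.14, 3.14, 3.14, 3.14, 3.14].

## Interface

Orientations are given as a unit quaternion [x, y, z, w].
In Python, from plant import r gives the robot as it stands. The module is installed in compiled form; this text tells all that it offers.
- The arm moves only by the shell command python3 -m jog 'ROWS' [FORCE]. ROWS is JSON, a list of rows, each a list of 5 numbers: the shift along the tool's x, y, z in units of 1 m (1.0 is 1 m), then the turn about the tool's z in units of 360 degrees (1.0 is 360 degrees), then the closure, from 0 (fully open) to 1 (shut). In form: [[dx, dy, dz, yaw, fingers], ...]. A call has 1 to 20 rows; each row shifts and turns the commanded pose from where the row before left it, along the tool's axes as they then stand; what a row does not reach is not made up. A row lasts 1/10 s, in which the tool goes at most 50 mm and 8.59 degrees, less where a joint would pass 70% of its speed; a pose out of reach is approached as far as the arm can. A call with a number of a shift or a turn outside -1 to 1 is refused whole. A call with a gripper value outside its range is refused whole. The fingers move at their own pace and stop on an object; FORCE is the grip in N (left out, the last holds). Time passes only in rows, so rows that do not move let the fingers close. It gives the time, the measured TCP pose, the force and the opening at its end, in the units of the state.
- r.get_state(): the state, without advancing time (a new reading comes with each control period).
- r.snapshot(name): name is "scene" or "top"; returns the picture (480x640x3 uint8, red, green, blue); there is no depth.
- r.get_calibration(name): a dict with "mtx" (3x3 intrinsics, pixels), "R" (3x3) and "t" (3): a world point X has camera coordinates R X + t. Camera axes: x right, y down, z forward; pixel columns grow to the right and rows downward; lengths in m; the calibration is good to about 2 mm. A picture is of the moment at which its call begins. get_calibration takes no time and is no camera call.
- r.finish_job(): hands the job in, once; it reports no verdict.
Trained networks look in the newest picture that a camera, given by its name, has taken for a name from the list of things; names that differ only in an ending like _2 or _b are one class to them, and where a whole thing is asked for, a point or a joint stands for the part that bears it (a point fixed in the world has none). Each returns a list of dicts, best first, with "score" (0 to 1); they miss things now and then, are a little off and sometimes report something else, mostly with a low value. They report only what shows in the picture. A call takes as long as a camera call. They do not tell look-alikes from the thing itself.
- r.cut_out(thing, camera): "pixels" (480x640 bool, what is visible of it) and "rect" ([left, top, right, bottom] in pixels, round what is visible of it).
The state is a dict: "clock": time; "q": joint angles; "qd": joint speeds; "joint_torque": joint torques, N m; "tool_pos": TCP position; "eef_rot": TCP orientation; "contact_force": force on the tool from outside, world axes, zero at the start; "moment": the same for the moment, N m; "opening": opening from 0.0 (shut) to 1.0 (fully open).
Only numpy, scipy, OpenCV 4.12 (cv2) and the standard library are available. Lean on these libraries where they do the work, as an engineer would, in place of code of your own. Each camera call takes 0.05 s, during which the arm holds its last target.

## Task

The stepped wooden blank in the bored nest of the jig needs its centre marked before it goes on the lathe. Swing the toggle clamp's handle over centre so that the clamp locks and its steel point presses into the top of the blank, then swing the handle all the way back, draw the blank up out of the nest and turn it on its side. Finish while holding it: keep the blank gripped, still and level, as it will sit between the lathe centres, about 25 to 30 cm above the bench and touching nothing else, with the clamp left open and the other things on the bench left where they are.

Things in the scene. Friction and masses are not known exactly. Their poses are not given: they have to be found in the camera images.
- jig: Centre-marking jig fixed to the bench: board 235 x 104 x 18 mm with a nest block (92 x 96 mm, top 48 mm above the bench) at one end and a pale riser (96 x 62 mm, top 95 mm up) with a steel toggle clamp. Origin on the bench under the board; x runs along the board from clamp to nest (roughly to the robot's left, within 30 degrees), z up; the clamp works in the plane y = 0.
- nest_mouth (a point): Centre of the round pocket's mouth in the nest block's top, 75 mm along the jig's x, 48 mm above the bench. The pocket is 65 mm wide, 24 mm deep, open upwards; axes as the jig's. The open clamp leaves 70 mm free from the pocket's axis on the clamp's side; the other sides are free at the height of the neck.
- blank_mid (a point): Centre, half-way up, of the stepped round blank, 85 mm tall, 0.11 to 0.23 kg: lower part 62 mm in diameter and 54 mm tall, neck 48 mm in diameter and 31 mm tall. z along its axis, towards the neck end. It starts upright, loose in the pocket (1.5 mm play), its neck end 109 mm and its shoulder 78 mm above the bench. Can be gripped from above across the neck.
- blank_end (a point): Centre of the blank's neck end (its top face while it stands in the nest): 85 mm from its thick end, 42.5 mm from blank_mid along z.
- clamp_handle (a joint): Handle angle q, rad: 0 = fully back (open, pointing away from the nest, 10 degrees below level), growing as it swings up and towards the nest; upright and on dead centre at 1.745; stop, past centre, at 1.833, where it stays locked. Its direction from the pivot is -sin(1.745 - q) along the jig's x, cos(1.745 - q) up. Let go short of centre it stays or falls back open. About 2 N at the grip takes it past centre, either way.
- handle_pivot (a point): Axis of the handle's pivot in the clamp (fixed to the jig; the axis runs along the jig's y): 68 mm behind the jig's origin along its x, 119 mm above the bench. The work lamp's shade hangs to the right of the jig, 0.45 m above the bench and up, and its arm runs at 0.58 m over the back of the bench: come in from the robot's side.
- handle_grip (a point): Middle of the black sleeve on the handle, 105 mm from handle_pivot. The sleeve is 17 mm wide across the clamp's plane (along the jig's y), 22 mm in the plane, and reaches 34 mm either way from here along the handle. It can be pinched across its 17 mm from above at every angle, and turns between the fingers as it swings.
- centre_point: Sprung steel point, 7 mm thick, at the end of the clamp's bar, which a link couples to the handle; it points down when the clamp is shut and is up out of the way when open. Origin at its tip. The tip meets the middle of the blank's neck end shortly before the handle is upright, gives way a few mm against its spring and presses with about 5 N when locked.
- jam_chuck: A bystander: darker turned blank with a black band, 57 mm in diameter, 82 mm tall, standing; origin at the centre of its underside.
- round_blank: A bystander: short rounded blank 60 mm in diameter, 50 mm tall, standing; origin at the centre of its underside.
- pencil_1: A bystander: pencil 168 mm long, 6 mm thick, lying between the jig and the robot; origin under its middle, its length along its x.
Mind the look-alikes: they are no part of the job. What is shaped like the part that bears blank_mid but green is not meant.

How it is judged:
By the outcome, as a careful person would: the job done as asked, in the order asked, and still so for the second after the job is handed in, while the arm keeps its last pose, push and grip.
It also fails if it takes over 64 s, if anything falls off the work surface, if the arm or the gripper's body presses on something with over 40 N, if the wrist force passes 120 N, or if a joint passes its speed limit or range.

## Working session

There is one attempt and no reset: what is moved stays moved. The work goes in short steps, Python scripts to look and compute and a shell command to move; the robot and the scene stay as the last step left them, time stands still between calls to the robot, and variables do not carry over. Pictures are saved under pics/ and viewed, and the job is handed in when it is done.

```bash
mkdir -p pics; ls; python3 - <<'E'
from plant import r
import cv2
s=r.get_state()
for k,v in s.items(): print(k,v)
for n in("scene","top"):
    im=r.snapshot(n); cv2.imwrite(f"pics/{n}0.png",im[...,::-1])
    c=r.get_calibration(n); print(n,c)
E
```

```text
pics
clock 0.0
q [ 1.37980545  0.68996943 -0.19449501  1.56632133  0.15731267  0.90254987
 -0.21512252]
qd [-0.00015093  0.00259169  0.00054813 -0.00067855 -0.00042235  0.00037789
  0.00129034]
joint_torque [-9.25095810e-04 -5.27556074e+01 -1.26682576e+00 -1.53427219e+01
 -5.26721694e-02  6.58742632e-03  1.78325699e-04]
tool_pos [ 0.13910736 -0.6086701   0.23792471]
eef_rot [ 7.81969450e-01 -6.23316066e-01 -7.74106568e-04 -5.11886111e-04]
contact_force [ 0.37858826 -1.15538684  0.14159274]
moment [ 0.02515502 -0.01448099 -0.00364506]
opening 1.0007572739983217
scene {'mtx': array([[461.38939857,   0.        , 324.23599706],
       [  0.        , 461.38939857, 240.15143513],
       [  0.        ,   0.        ,   1.        ]]), 'R': array([[ 0.35730346,  0.93391359,  0.01181685],
       [ 0.71614458, -0.26582217, -0.64534914],
       [-0.59955915,  0.23904805, -0.76379634]]), 't': array([-0.32643923, -0.24236728,  1.25193437])}
top {'mtx': array([[558.52314582,   0.        , 317.32677895],
       [  0.        , 558.52314582, 237.67887488],
       [  0.        ,   0.        ,   1.        ]]), 'R': array([[ 1.24850502e-04, -9.99831076e-01,  1.83794401e-02],
       [-9.95118625e-01, -1.93801175e-03, -9.86669509e-02],
       [ 9.86859033e-02, -1.82774045e-02, -9.94950767e-01]]), 't': array([0.13802137, 0.53319302, 1.03835469])}
```

View pics/scene0.png

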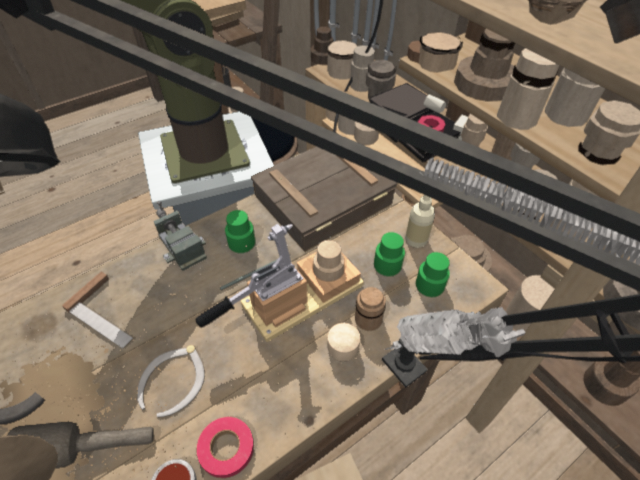

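View pics/top0.png

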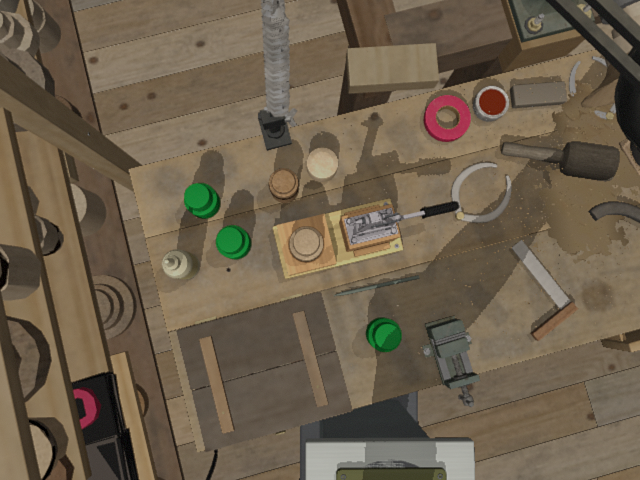

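Candidates for the stepped blank in the top view: wooden one in the nest (305,243), which is the target. Green look-alikes are at (200,200), (233,241) and (383,335), the jam chuck at (284,182) and the round blank at (322,163). The handle's black sleeve is at about (440,210) and the pencil at (377,286).

```bash
cat > h.py <<'E'
import numpy as np, cv2
from plant import r
C={n:r.get_calibration(n) for n in("scene","top")}
def proj(n,X):
    c=C[n]; p=np.asarray(X)@np.array(c["R"]).T+c["t"]; p=p@np.array(c["mtx"]).T
    return p[...,:2]/p[...,2:]
def ray(n,uv):
    c=C[n]; d=np.linalg.inv(c["mtx"])@np.array([uv[0],uv[1],1.]); R=np.array(c["R"])
    return -R.T@c["t"], R.T@d
def atz(n,uv,z):
    o,d=ray(n,uv); return o+d*(z-o[2])/d[2]
def J(p,x,y,z):  # jig pose p=(x,y,yaw)
    c,s=np.cos(p[2]),np.sin(p[2]); return np.array([p[0]+c*x-s*y,p[1]+s*x+c*y,z])
E
python3 - <<'E'
from h import *
for n in("scene","top"):
    im=r.snapshot(n)
    for t in("blank_mid","clamp_handle","jig","pencil_1","jam_chuck","round_blank","centre_point"):
        for o in r.cut_out(t,n)[:4]:
            m=o["pixels"]; ys,xs=np.nonzero(m)
            if len(xs): print(n,t,round(o["score"],2),[int(v) for v in o["rect"]],xs.mean().round(1),ys.mean().round(1),len(xs))
    x0,y0,x1,y1=(250,180,480,290) if n=="top" else (190,200,410,350)
    cv2.imwrite(f"pics/{n}_crop.png",cv2.resize(im[y0:y1,x0:x1,::-1],None,fx=3.4,fy=3.4,interpolation=cv2.INTER_CUBIC))
E
```

```text
scene blank_mid 0.94 [314, 243, 340, 280] 328.3 261.5 953
scene blank_mid 0.92 [373, 230, 405, 278] 389.7 255.0 1109
scene blank_mid 0.87 [225, 209, 256, 247] 239.7 231.8 983
scene blank_mid 0.7 [416, 253, 450, 295] 433.4 274.9 1175
scene clamp_handle 0.87 [195, 261, 280, 326] 237.2 295.6 935
scene jig 0.57 [195, 225, 362, 339] 285.1 292.3 6808
scene pencil_1 0.46 [221, 277, 246, 289] 235.1 281.4 44
scene jam_chuck 0.81 [351, 288, 383, 332] 369.9 309.2 1093
scene round_blank 0.77 [325, 320, 358, 361] 343.1 341.9 1031
scene round_blank 0.56 [221, 275, 252, 286] 234.7 281.5 85
top blank_mid 0.89 [291, 226, 323, 259] 306.0 243.3 904
top blank_mid 0.72 [215, 224, 249, 260] 233.1 242.1 970
top blank_mid 0.69 [182, 178, 220, 222] 202.0 200.0 1072
top blank_mid 0.67 [336, 274, 417, 294] 378.7 285.0 358
top clamp_handle 0.56 [382, 201, 458, 226] 424.1 212.1 514
top jig 0.93 [272, 198, 461, 278] 349.6 234.9 6095
top pencil_1 0.79 [343, 276, 418, 295] 382.1 284.2 287
top pencil_1 0.3 [273, 199, 455, 278] 349.9 234.9 5993
top jam_chuck 0.77 [271, 167, 302, 203] 283.8 184.9 839
top round_blank 0.85 [302, 151, 334, 185] 322.0 164.4 887
```

View pics/top_crop.png

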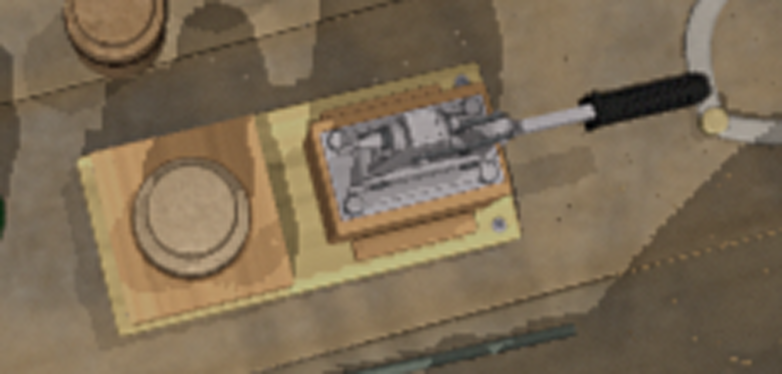

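View pics/scene_crop.png

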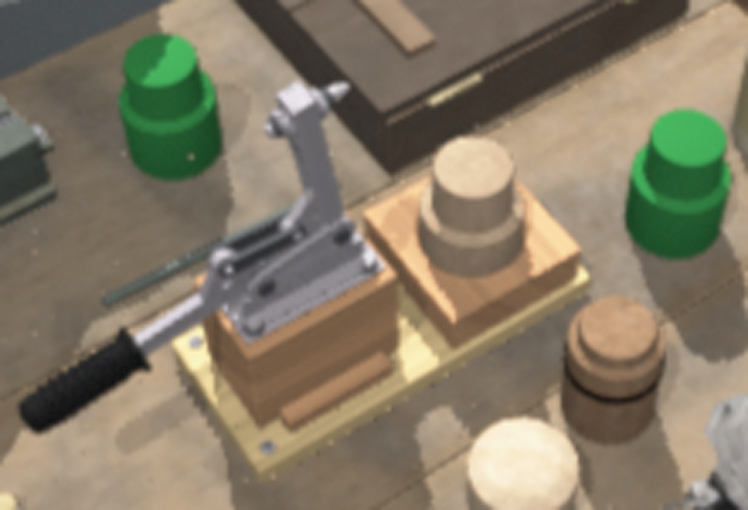

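```bash
cat >> h.py <<'E'
def edges(p,n):
    L=[]
    def box(x0,x1,w,z): 
        return [J(p,x,y,z) for x,y in((x0,-w),(x1,-w),(x1,w),(x0,w))]
    L.append(box(-.1175,.1175,.052,.018)); L.append(box(.029,.121,.048,.048))
    a=np.linspace(0,6.283,40)
    for rr,z in((.024,.109),(.031,.078)): L.append([J(p,.075+rr*np.cos(t),rr*np.sin(t),z) for t in a])
    d=np.array([-.985,-.174]); nn=np.array([.174,-.985])
    pv=np.array([-.068,.119])
    L.append([J(p,*( (pv+d*s)[[0]]),y,(pv+d*s)[1]) for s,y in((.071,-.0085),(.139,-.0085),(.139,.0085),(.071,.0085))])
    return [np.round(proj(n,np.array(l))) for l in L]
E
python3 - <<'E'
from h import *
from scipy.optimize import least_squares
obs=[("top",(307.3,240.9),(.075,0,.109)),("scene",(329.4,250),(.075,0,.109)),
("top",(389.7,199.4),(-.1175,-.052,.018)),("top",(402.9,250.6),(-.1175,.052,.018)),("top",(285.3,278.5),(.1175,.052,.018)),
("scene",(190+262/3.4,200+472/3.4),(-.1175,-.052,.018)),
("scene",(190+590/3.4,200+278/3.4),(.1175,-.052,.018)),
("top",(250+648/3.4,180+101/3.4),(-.1714,0,.101+.006)),
("scene",(190+85/3.4,200+380/3.4),(-.1714,0,.101+.004))]
f=lambda p:np.concatenate([proj(n,J(p,*X))-uv for n,uv,X in obs])
s=least_squares(f,[.55,0,1.57],loss="soft_l1"); p=s.x; print(p,np.degrees(p[2]-np.pi/2)); print(f(p).reshape(-1,2).round(1))
np.save("jig.npy",p)
for n in("nest",(.075,0,.109)),("pivot",(-.068,0,.119)),("grip0",(-.1714,0,.101)),("gripup",(-.068+.105*np.sin(.088),0,.2236)): print(n[0],J(p,*n[1]).round(4))
for n in("scene","top"):
    x0,y0,x1,y1=(250,180,480,290) if n=="top" else (190,200,410,350)
    im=cv2.imread(f"pics/{n}0.png"); im=cv2.resize(im[y0:y1,x0:x1],None,fx=3.4,fy=3.4)
    for l in edges(p,n): cv2.polylines(im,[((l-[x0,y0]+.5)*3.4).astype(int)],True,(255,0,255),1)
    cv2.imwrite(f"pics/{n}_ov.png",im)
E
```

```text
[0.53463407 0.09424855 1.80408315] 13.366350411857026
[[-5.5  1. ]
 [ 3.  -3. ]
 [ 3.3 -2. ]
 [ 3.3 -1.1]
 [ 1.5 -0.6]
 [-3.8  0.5]
 [-1.1  0.4]
 [-3.3  0.5]
 [ 2.3 -3. ]]
nest [0.5173 0.1672 0.109 ]
pivot [0.5504 0.0281 0.119 ]
grip0 [ 0.5743 -0.0725  0.101 ]
gripup [0.5482 0.0371 0.2236]
```

View pics/top_ov.png

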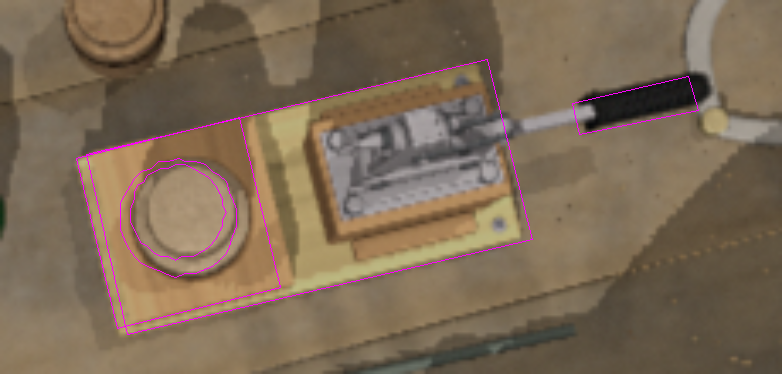

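View pics/scene_ov.png

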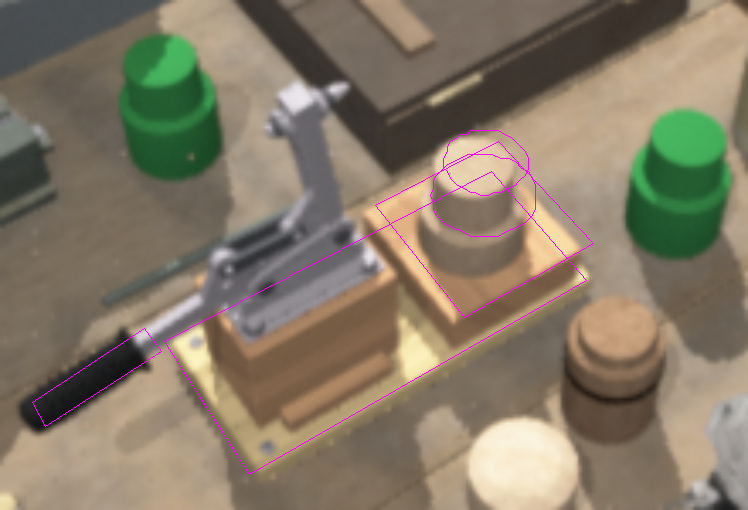

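Board centre need not be the jig origin (the text doesn't say so), and the residuals show a consistent shift along the jig's x. I'll free that offset and refit.

```bash
python3 - <<'E'
from h import *
from scipy.optimize import least_squares
obs=[("top",(307.3,240.9),(.075,0,.109),0),("scene",(329.4,250),(.075,0,.109),0),
("top",(389.7,199.4),(-.1175,-.052,.018),1),("top",(402.9,250.6),(-.1175,.052,.018),1),
("top",(285.3,278.5),(.1175,.052,.018),1),
("scene",(190+262/3.4,200+472/3.4),(-.1175,-.052,.018),1),
("scene",(190+590/3.4,200+278/3.4),(.1175,-.052,.018),1),
("top",(250+648/3.4,180+101/3.4),(-.1714,0,.101+.006),0),
("scene",(190+85/3.4,200+380/3.4),(-.1714,0,.101+.004),0)]
def f(p): return np.concatenate([proj(n,J(p,X[0]+p[3]*b,X[1],X[2]))-uv for n,uv,X,b in obs])
s=least_squares(f,[.55,0,1.57,0],loss="soft_l1"); p=s.x; print(p,np.degrees(p[2]-np.pi/2)); print(f(p).reshape(-1,2).round(1))
np.save("jig.npy",p)
for n in("nest",(.075,0,.109)),("pivot",(-.068,0,.119)),("grip0",(-.1714,0,.101)),("gripup",(-.068+.105*np.sin(.088),0,.2236)): print(n[0],J(p,*n[1]).round(4))
for n,uv,z in(("top",(307.3,240.9),.109),("scene",(329.4,250),.109),("top",(250+648/3.4,180+101/3.4),.107),("scene",(190+85/3.4,200+380/3.4),.105)): print(n,atz(n,uv,z).round(4))
for n in("scene","top"):
    x0,y0,x1,y1=(250,180,480,290) if n=="top" else (190,200,410,350)
    im=cv2.imread(f"pics/{n}0.png"); im=cv2.resize(im[y0:y1,x0:x1],None,fx=3.4,fy=3.4)
    for l in edges(p,n)[2:]: cv2.polylines(im,[((l-[x0,y0]+.5)*3.4).astype(int)],True,(255,0,255),1)
    cv2.imwrite(f"pics/{n}_ov2.png",im)
E
```

```text
[0.53668132 0.08722207 1.80763759 0.01268188] 13.570004516241262
[[-1.4 -0. ]
 [-0.1 -1.4]
 [ 0.4 -1.7]
 [ 0.6 -0.8]
 [-1.2  0. ]
 [-1.1 -0.7]
 [ 1.  -0.9]
 [ 0.5 -1. ]
 [-1.3 -0.6]]
nest [0.5191 0.1601 0.109 ]
pivot [0.5526 0.0211 0.119 ]
grip0 [ 0.5769 -0.0794  0.101 ]
gripup [0.5505 0.0301 0.2236]
top [0.519  0.1577 0.109 ]
scene [0.5223 0.159  0.109 ]
top [ 0.5752 -0.0785  0.107 ]
scene [ 0.5789 -0.0776  0.105 ]
```

View pics/top_ov2.png

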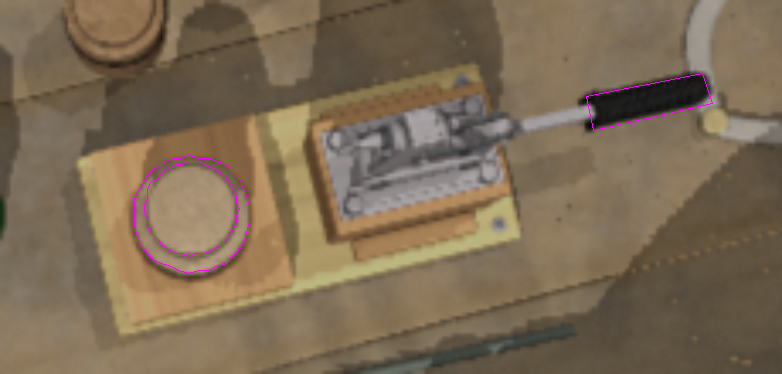

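View pics/scene_ov2.png

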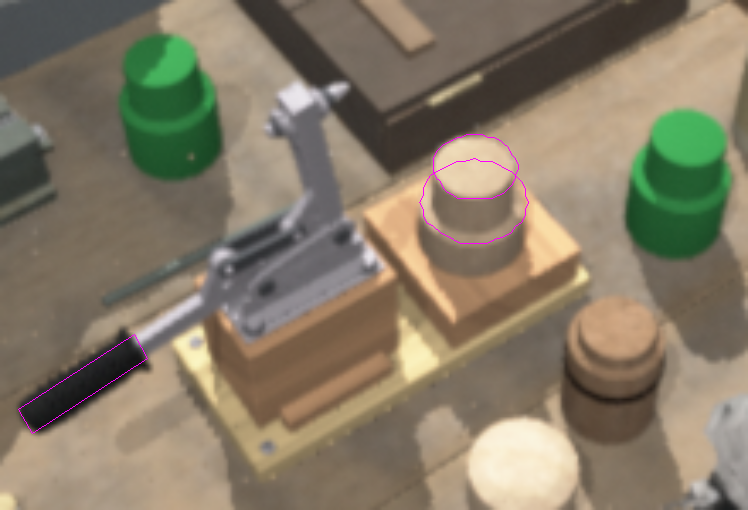

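```bash
cat >> h.py <<'E'
from scipy.spatial.transform import Rotation as Ro
p=np.load("jig.npy")
def go(target, yaw=None):
    """rows needed: TCP target world -> tool shift (current axes); yaw turns to align tool x with +-jig y"""
    s=r.get_state(); R=Ro.from_quat(s["eef_rot"]).as_matrix(); 
    d=R.T@(np.array(target)-s["tool_pos"])
    jy=np.array([-np.sin(p[2]),np.cos(p[2]),0]); v=R.T@jy; a=np.degrees(np.arctan2(v[1],v[0])); a=(a+90)%180-90
    print("t",round(s["clock"],2),"tcp",s["tool_pos"].round(4),"shift",d.round(4),"yawdeg to jig",round(a,2),"turns",round(a/360,4),"x",R[:,0].round(3),"y",R[:,1].round(3),"z",R[:,2].round(3),"F",s["contact_force"].round(1),"op",round(s["opening"],3),"q7",s["q"][6].round(2))
E
python3 - <<'E'
from h import *
go([.45,-.30,.24]); go(J(p,-.1714,0,.24))
print("vise/saw",atz("top",(450,350),.08),atz("top",(545,270),0),"free",atz("top",(475,265),0),"green",atz("top",(383,335),.08),"pencil",atz("top",(340,292),0),atz("top",(417,279),0),"cal",atz("top",(480,190),0))
E
```

```text
t 0.9 tcp [ 0.1394 -0.6093  0.2388] shift [-0.2322 -0.3718 -0.0013] yawdeg to jig 89.32 turns 0.2481 x [ 0.223 -0.975  0.   ] y [-0.975 -0.223 -0.   ] z [ 0. -0. -1.] F [-0.1  0.   0.5] op 0.997 q7 -0.22
t 0.9 tcp [ 0.1394 -0.6093  0.2388] shift [-0.419  -0.5447 -0.0013] yawdeg to jig 89.32 turns 0.2481 x [ 0.223 -0.975  0.   ] y [-0.975 -0.223 -0.   ] z [ 0. -0. -1.] F [-0.1  0.   0.5] op 0.997 q7 -0.22
vise/saw [ 0.3274225  -0.09632369  0.08      ] [ 0.47298211 -0.30655138  0.        ] free [ 0.482603   -0.16939759  0.        ] green [0.3539088  0.02274754 0.08      ] pencil [0.43016015 0.09428571 0.        ] [ 0.45530338 -0.05543372  0.        ] cal [ 0.63086922 -0.18346756  0.        ]
```

```bash
python3 -m jog '[[0,0,0,-0.021,0],[0,0,0,-0.021,0],[0,0,0,-0.021,0],[0,0,0,-0.021,0],[0,0,0,-0.021,0],[0,0,0,-0.021,0],[0,0,0,-0.021,0],[0,0,0,-0.021,0],[0,0,0,-0.021,0],[0,0,0,-0.021,0],[0,0,0,-0.021,0],[0,0,0,-0.021,0],[0,0,0,0,0]]'; python3 - <<'E'
from h import *
go([.45,-.30,.24]); go(J(p,-.1714,0,.24))
E
```

```text
clock: 2.2
tool_pos: [0.139, -0.6093, 0.2385]
eef_rot: [0.993, 0.118, 0.0, -0.0]
contact_force: [0.1, -0.3, -0.3]
opening: 1.001
t 2.2 tcp [ 0.139  -0.6093  0.2385] shift [ 0.375  -0.2276 -0.0013] yawdeg to jig 0.02 turns 0.0001 x [0.972 0.235 0.   ] y [ 0.235 -0.972 -0.   ] z [ 0.  0. -1.] F [ 0.1 -0.3 -0.3] op 1.001 q7 1.07
t 2.2 tcp [ 0.139  -0.6093  0.2385] shift [ 0.5502 -0.4122 -0.0012] yawdeg to jig 0.02 turns 0.0001 x [0.972 0.235 0.   ] y [ 0.235 -0.972 -0.   ] z [ 0.  0. -1.] F [ 0.1 -0.3 -0.3] op 1.001 q7 1.07
```

```bash
python3 -m jog '[[0.0375,-0.0228,0,0,0],[0.0375,-0.0228,0,0,0],[0.0375,-0.0228,0,0,0],[0.0375,-0.0228,0,0,0],[0.0375,-0.0228,0,0,0],[0.0375,-0.0228,0,0,0],[0.0375,-0.0228,0,0,0],[0.0375,-0.0228,0,0,0],[0.0375,-0.0228,0,0,0],[0.0375,-0.0228,0,0,0],[0,0,0,0,0]]'; python3 - <<'E'
from h import *
go(J(p,-.1714,0,.24)); print(r.get_state()["q"].round(2))
E
```

```text
clock: 3.3
tool_pos: [0.4561, -0.2929, 0.2399]
eef_rot: [0.992, 0.122, 0.003, -0.001]
contact_force: [0.4, 0.5, -0.5]
opening: 1.0
t 3.3 tcp [ 0.4561 -0.2929  0.2399] shift [ 0.169  -0.1778  0.0013] yawdeg to jig 0.47 turns 0.0013 x [0.97  0.243 0.007] y [ 0.243 -0.97  -0.001] z [ 0.006  0.003 -1.   ] F [ 0.4  0.5 -0.5] op 1.0 q7 0.27
[ 0.86  0.63 -0.61  1.81  0.46  0.85  0.27]
```

```bash
python3 -m jog '[[0.028,-0.0295,0,0,0],[0.028,-0.0295,0,0,0],[0.028,-0.0295,0,0,0],[0.028,-0.0295,0,0,0],[0.028,-0.0295,0,0,0],[0.028,-0.0295,0,0,0],[0,0,0,0,0],[0,0,0,0,0]]'; python3 - <<'E'
from h import *
go(J(p,-.1714,0,.24)); go(J(p,-.1714,0,.082));print(r.get_state()["q"].round(2))
for n in("scene","top"):
    im=r.snapshot(n); x0,y0,x1,y1=(250,80,550,290) if n=="top" else (130,150,410,350)
    cv2.imwrite(f"pics/{n}_1.png",cv2.resize(im[y0:y1,x0:x1,::-1],None,fx=2.6,fy=2.6))
E
```

```text
clock: 4.1
tool_pos: [0.5719, -0.0877, 0.2386]
eef_rot: [0.993, 0.118, -0.0, 0.0]
contact_force: [0.7, -0.3, -0.0]
opening: 0.998
t 4.1 tcp [ 0.5719 -0.0877  0.2386] shift [ 0.0068 -0.0069 -0.0014] yawdeg to jig -0.0 turns -0.0 x [ 0.972  0.235 -0.   ] y [ 0.235 -0.972  0.001] z [-0.    -0.001 -1.   ] F [ 0.7 -0.3 -0. ] op 0.998 q7 -0.12
t 4.1 tcp [ 0.5719 -0.0877  0.2386] shift [ 0.0069 -0.007   0.1566] yawdeg to jig -0.0 turns -0.0 x [ 0.972  0.235 -0.   ] y [ 0.235 -0.972  0.001] z [-0.    -0.001 -1.   ] F [ 0.7 -0.3 -0. ] op 0.998 q7 -0.12
[ 0.4   0.67 -0.58  1.7   0.45  0.9  -0.12]
```

View pics/scene_1.png

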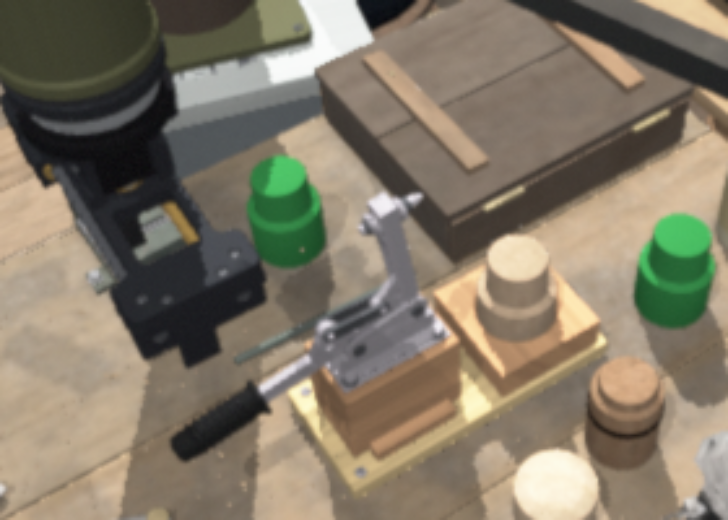

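View pics/top_1.png

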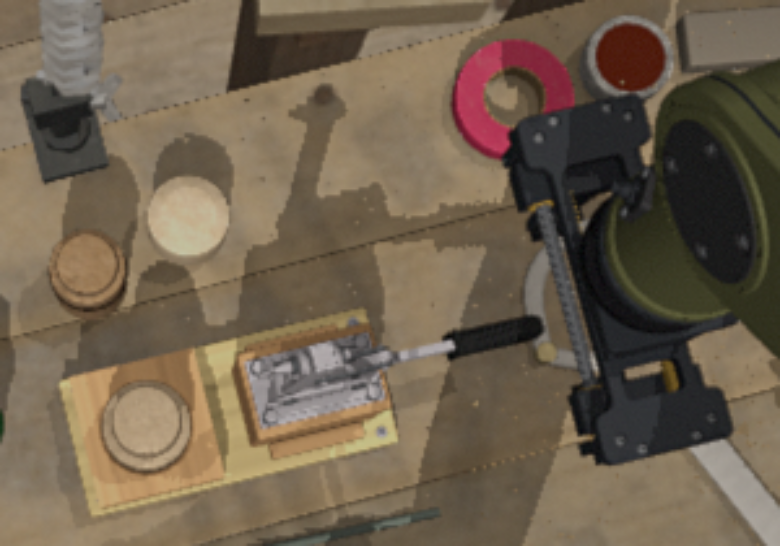

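```bash
python3 -m jog '[[0.007,-0.007,0.02,0,0],[0,0,0.03,0,0],[0,0,0.03,0,0],[0,0,0.03,0,0],[0,0,0.025,0,0],[0,0,0.022,0,0],[0,0,0,0,0],[0,0,0,0,0]]'; python3 - <<'E'
from h import *
go(J(p,-.1714,0,.082))
for n in("scene","top"):
    im=r.snapshot(n); x0,y0,x1,y1=(350,100,550,290) if n=="top" else (130,200,410,350)
    cv2.imwrite(f"pics/{n}_2.png",cv2.resize(im[y0:y1,x0:x1,::-1],None,fx=2.6,fy=2.6))
E
```

```text
clock: 5.0
tool_pos: [0.5767, -0.081, 0.082]
eef_rot: [0.993, 0.117, -0.0, 0.0]
contact_force: [0.8, 0.4, 0.5]
opening: 1.0
t 5.0 tcp [ 0.5767 -0.081   0.082 ] shift [ 0.0006 -0.0015 -0.    ] yawdeg to jig -0.11 turns -0.0003 x [ 0.973  0.233 -0.001] y [ 0.233 -0.973  0.001] z [-0.    -0.001 -1.   ] F [0.8 0.4 0.5] op 1.0 q7 -0.28
```

View pics/scene_2.png

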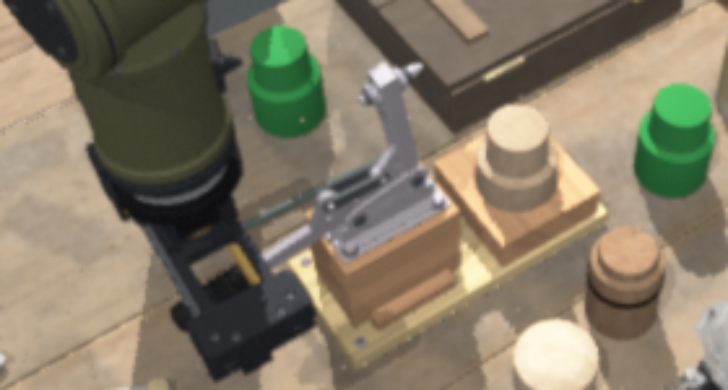

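View pics/top_2.png

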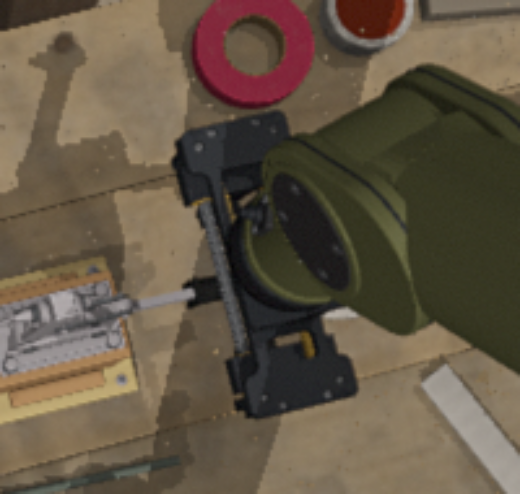

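```bash
python3 -m jog '[[0,0,0,0,1],[0,0,0,0,1],[0,0,0,0,1],[0,0,0,0,1],[0,0,0,0,1],[0,0,0,0,1],[0,0,0,0,1],[0,0,0,0,1]]' 12; python3 - <<'E'
from h import *
go(J(p,-.1714,0,.082))
q=np.linspace(0,1.833,21); P=np.c_[.105*np.sin(1.745-q),-.105*np.cos(1.745-q)]
print(np.diff(P,axis=0).round(4).tolist())
E
```

```text
clock: 5.9
tool_pos: [0.577, -0.0795, 0.0817]
eef_rot: [0.993, 0.118, -0.0, 0.0]
contact_force: [0.1, 0.2, 0.2]
opening: 0.3
t 5.9 tcp [ 0.577  -0.0795  0.0817] shift [-0.0001 -0.0001 -0.0003] yawdeg to jig 0.03 turns 0.0001 x [ 0.972  0.235 -0.   ] y [ 0.235 -0.972  0.   ] z [-0. -0. -1.] F [0.1 0.2 0.2] op 0.3 q7 -0.28
[[0.0012, -0.0095], [0.0004, -0.0096], [-0.0005, -0.0096], [-0.0014, -0.0095], [-0.0023, -0.0093], [-0.0031, -0.0091], [-0.0039, -0.0088], [-0.0047, -0.0084], [-0.0055, -0.0079], [-0.0062, -0.0074], [-0.0068, -0.0068], [-0.0074, -0.0061], [-0.0079, -0.0054], [-0.0084, -0.0047], [-0.0088, -0.0039], [-0.0091, -0.0031], [-0.0094, -0.0022], [-0.0095, -0.0014], [-0.0096, -0.0005], [-0.0096, 0.0004]]
```

Fingers still closing (0.30); let them finish.

```bash
python3 -m jog '[[0,0,0,0,1],[0,0,0,0,1],[0,0,0,0,1],[0,0,0,0,1]]' 12; python3 -m jog '[[0,0.0012,-0.0095,0,1],[0,0.0004,-0.0096,0,1],[0,-0.0005,-0.0096,0,1],[0,0,0,0,1]]'; python3 - <<'E'
from h import *
go(J(p,-.1714,0,.082))
E
```

```text
clock: 6.3
tool_pos: [0.5771, -0.0795, 0.0817]
eef_rot: [0.993, 0.118, 0.0, 0.0]
contact_force: [0.8, -0.3, -0.3]
opening: 0.19
clock: 6.7
tool_pos: [0.5776, -0.0814, 0.1122]
eef_rot: [0.993, 0.118, 0.001, 0.001]
contact_force: [0.8, -2.0, -0.7]
opening: 0.192
t 6.7 tcp [ 0.5776 -0.0814  0.1122] shift [-0.0003 -0.0021  0.0302] yawdeg to jig -0.01 turns -0.0 x [0.972 0.234 0.001] y [ 0.234 -0.972  0.002] z [ 0.001 -0.001 -1.   ] F [ 0.8 -2.  -0.7] op 0.192 q7 -0.25
```

```bash
python3 -m jog '[[0,-0.0014,-0.0095,0,1],[0,-0.0023,-0.0093,0,1],[0,-0.0031,-0.0091,0,1],[0,-0.0039,-0.0088,0,1],[0,-0.0047,-0.0084,0,1],[0,-0.0055,-0.0079,0,1],[0,-0.0062,-0.0074,0,1],[0,-0.0068,-0.0068,0,1],[0,0,0,0,1]]'; cat >> h.py <<'E'
def grip():
    s=r.get_state(); R=Ro.from_quat(s["eef_rot"]).as_matrix(); g=s["tool_pos"]-R[:,2]*r.grip_depth
    c,sn=np.cos(p[2]),np.sin(p[2]); d=g-[p[0],p[1],0]; j=[c*d[0]+sn*d[1],-sn*d[0]+c*d[1],g[2]]
    v=np.array([j[0]+.068,j[2]-.119]); print("grip in jig",np.round(j,4),"rad",np.hypot(*v).round(4),"q",(1.745-np.arctan2(-v[0],v[1])).round(3),"F",s["contact_force"].round(1),"op",round(s["opening"],3))
E
python3 - <<'E'
from h import *
grip()
for n in("scene",):
    im=r.snapshot(n); x0,y0,x1,y1=(350,100,550,290) if n=="top" else (130,150,410,350)
    cv2.imwrite(f"pics/{n}_3.png",cv2.resize(im[y0:y1,x0:x1,::-1],None,fx=2.6,fy=2.6))
E
```

```text
clock: 7.6
tool_pos: [0.5692, -0.0471, 0.1795]
eef_rot: [0.993, 0.119, 0.0, 0.001]
contact_force: [-0.2, -3.9, 7.9]
opening: 0.191
grip in jig [-1.382e-01 -1.000e-04  1.982e-01] rad 0.1058 q 1.02 F [-0.2 -3.9  7.9] op 0.191
```

View pics/scene_3.png

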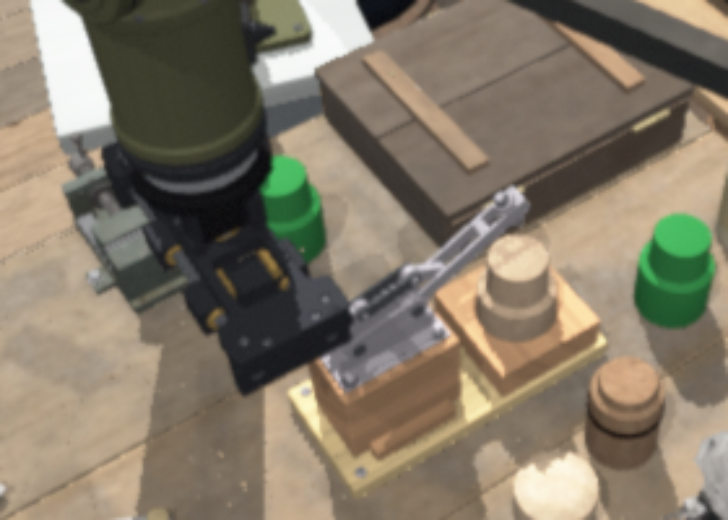

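```bash
python3 -m jog '[[0,-0.0074,-0.0061,0,1],[0,-0.0079,-0.0054,0,1],[0,-0.0084,-0.0047,0,1],[0,-0.0088,-0.0039,0,1],[0,-0.0091,-0.0031,0,1],[0,-0.0094,-0.0022,0,1],[0,0,0,0,1]]'; python3 - <<'E'
from h import *
grip()
E
```

```text
clock: 8.35
tool_pos: [0.5566, 0.0041, 0.2032]
eef_rot: [0.993, 0.12, -0.0, -0.001]
contact_force: [-0.1, 0.1, 2.9]
opening: 0.192
grip in jig [-8.550e-02  1.000e-04  2.219e-01] rad 0.1044 q 1.576 F [-0.1  0.1  2.9] op 0.192
```

```bash
python3 -m jog '[[0,-0.0095,-0.0014,0,1],[0,-0.0096,-0.0005,0,1],[0,-0.0096,0.0004,0,1],[0,-0.003,0.0003,0,1],[0,0,0,0,1],[0,0,0,0,1]]'; python3 - <<'E'
from h import *
grip()
for n in("scene","top"):
    im=r.snapshot(n); x0,y0,x1,y1=(250,100,550,290) if n=="top" else (130,150,410,350)
    cv2.imwrite(f"pics/{n}_4.png",cv2.resize(im[y0:y1,x0:x1,::-1],None,fx=2.6,fy=2.6))
E
```

```text
clock: 8.95
tool_pos: [0.5497, 0.0322, 0.2042]
eef_rot: [0.993, 0.118, -0.0, 0.001]
contact_force: [1.3, -5.5, 1.1]
opening: 0.19
grip in jig [-0.0565  0.0003  0.2229] rad 0.1046 q 1.855 F [ 1.3 -5.5  1.1] op 0.19
```

View pics/scene_4.png

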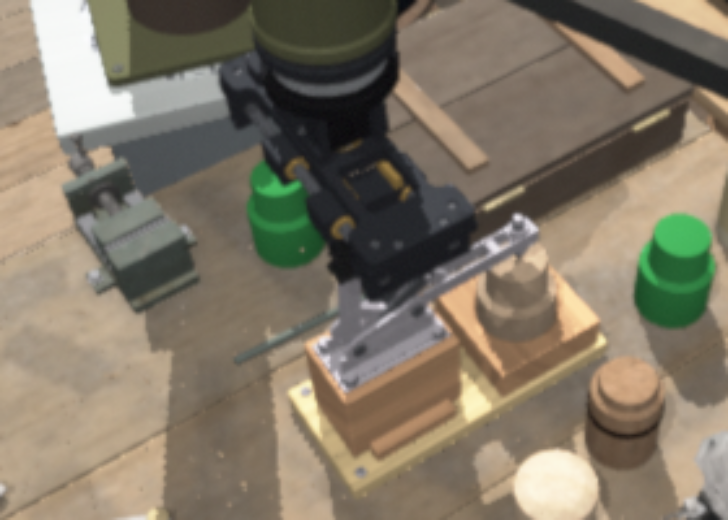

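At the stop (5.5 N reaction, q≈1.85). I'll release briefly to confirm it locks by itself.

```bash
python3 -m jog '[[0,0,0,0,0.6],[0,0,0,0,0.6],[0,0,0,0,0.6],[0,0,0,0,0.6],[0,0,0,0,0.6]]'; python3 - <<'E'
from h import *
grip()
for n in("scene","top"):
    im=r.snapshot(n); x0,y0,x1,y1=(270,150,470,290) if n=="top" else (230,200,350,300)
    cv2.imwrite(f"pics/{n}_5.png",cv2.resize(im[y0:y1,x0:x1,::-1],None,fx=4,fy=4,interpolation=cv2.INTER_CUBIC))
E
```

```text
clock: 9.55
tool_pos: [0.5498, 0.0332, 0.2042]
eef_rot: [0.993, 0.119, -0.0, -0.0]
contact_force: [0.2, 0.5, -0.5]
opening: 0.401
grip in jig [-0.0556 -0.      0.2229] rad 0.1046 q 1.864 F [ 0.2  0.5 -0.5] op 0.401
```

View pics/scene_5.png

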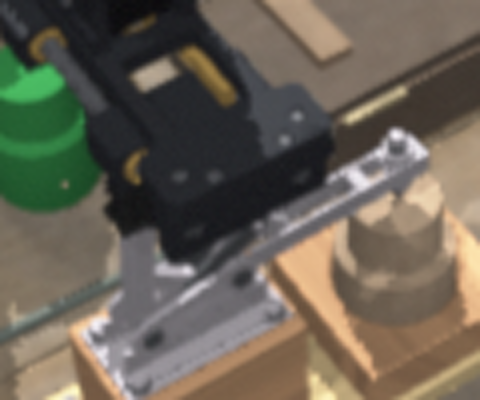

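View pics/top_5.png

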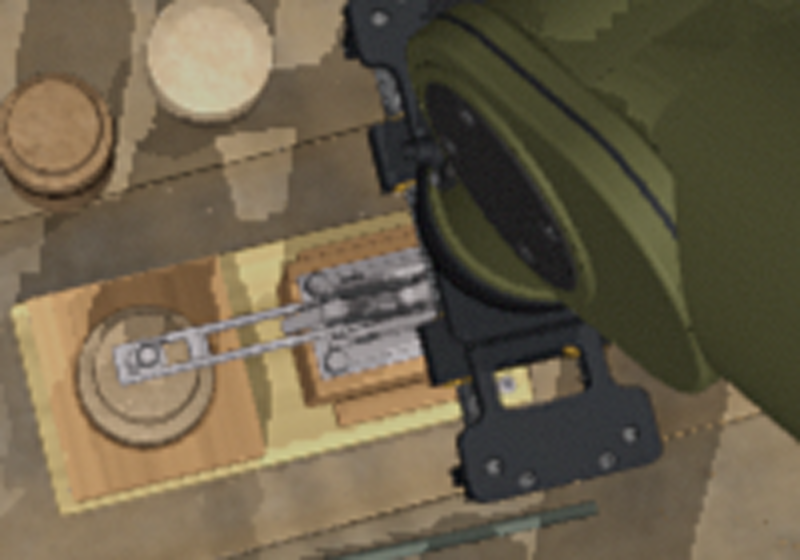

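```bash
python3 -m jog '[[0,0.003,-0.0003,0,1],[0,0,0,0,1],[0,0,0,0,1],[0,0,0,0,1],[0,0,0,0,1]]' 12;  python3 -m jog '[[0,0.0096,-0.0004,0,1],[0,0.0096,0.0005,0,1],[0,0.0095,0.0014,0,1],[0,0.0094,0.0022,0,1],[0,0.0091,0.0031,0,1],[0,0.0088,0.0039,0,1],[0,0,0,0,1]]'; python3 - <<'E'
from h import *
grip()
E
```

```text
clock: 10.15
tool_pos: [0.5504, 0.0293, 0.2045]
eef_rot: [0.993, 0.118, -0.0, 0.0]
contact_force: [-1.6, -1.7, 1.2]
opening: 0.191
clock: 10.85
tool_pos: [0.5641, -0.0267, 0.1931]
eef_rot: [0.993, 0.117, -0.0, 0.001]
contact_force: [0.1, -0.7, -2.1]
opening: 0.189
grip in jig [-0.1172  0.      0.2118] rad 0.105 q 1.257 F [ 0.1 -0.7 -2.1] op 0.189
```

```bash
python3 -m jog '[[0,0.0084,0.0047,0,1],[0,0.0079,0.0054,0,1],[0,0.0074,0.0061,0,1],[0,0.0068,0.0068,0,1],[0,0.0062,0.0074,0,1],[0,0.0055,0.0079,0,1],[0,0.0047,0.0084,0,1],[0,0,0,0,1]]';  python3 - <<'E'
from h import *
grip()
E
python3 -m jog '[[0,0.0039,0.0088,0,1],[0,0.0031,0.0091,0,1],[0,0.0023,0.0093,0,1],[0,0.0014,0.0095,0,1],[0,0.0005,0.0096,0,1],[0,-0.0004,0.0096,0,1],[0,-0.0012,0.0095,0,1],[0,0,0.002,0,1],[0,0,0,0,1]]';  python3 - <<'E'
from h import *
grip()
E
```

```text
clock: 11.65
tool_pos: [0.575, -0.071, 0.1456]
eef_rot: [0.993, 0.118, -0.0, 0.0]
contact_force: [0.6, -0.2, -0.9]
opening: 0.188
grip in jig [-0.1628 -0.0002  0.1643] rad 0.1051 q 0.62 F [ 0.6 -0.2 -0.9] op 0.188
clock: 12.55
tool_pos: [0.5768, -0.0783, 0.0793]
eef_rot: [0.993, 0.119, -0.0, -0.001]
contact_force: [-2.2, 4.5, -2.1]
opening: 0.19
grip in jig [-0.1703 -0.0002  0.098 ] rad 0.1045 q -0.028 F [-2.2  4.5 -2.1] op 0.19
```

```bash
python3 -m jog '[[0,0,0,0,0],[0,0,0,0,0],[0,0,0,0,0],[0,0,0,0,0],[0,0,0,0,0],[0,0,-0.01,0,0],[0,0,-0.03,0,0],[0,0,-0.04,0,0],[0,0,-0.04,0,0],[0,0,-0.03,0,0],[0,0,0,0,0]]'; python3 - <<'E'
from h import *
go(J(p,.075,0,.23)); 
for n in("scene","top"):
    im=r.snapshot(n); x0,y0,x1,y1=(250,150,490,290) if n=="top" else (190,200,410,350)
    cv2.imwrite(f"pics/{n}_6.png",cv2.resize(im[y0:y1,x0:x1,::-1],None,fx=3.3,fy=3.3,interpolation=cv2.INTER_CUBIC))
E
```

```text
clock: 13.65
tool_pos: [0.5798, -0.0791, 0.2349]
eef_rot: [0.993, 0.118, 0.005, 0.001]
contact_force: [0.8, -0.0, -0.0]
opening: 1.001
t 13.65 tcp [ 0.5798 -0.0791  0.2349] shift [-0.0029 -0.2468  0.0042] yawdeg to jig 0.02 turns 0.0 x [0.972 0.235 0.009] y [ 0.235 -0.972  0.002] z [ 0.009 -0.    -1.   ] F [ 0.8 -0.  -0. ] op 1.001 q7 -0.14
```

View pics/scene_6.png

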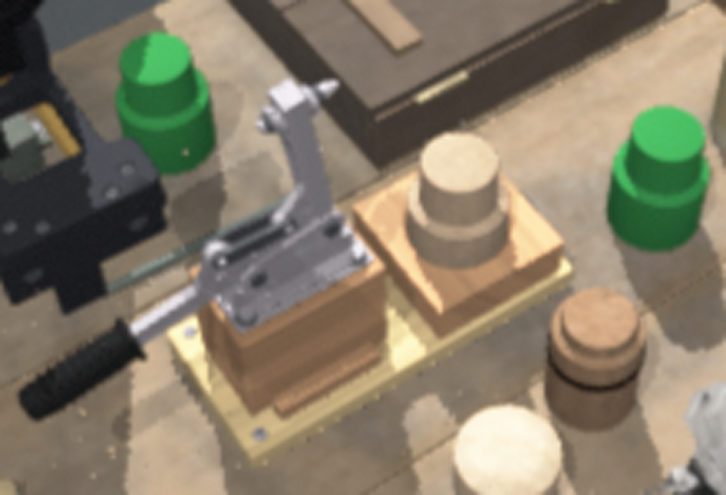

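View pics/top_6.png

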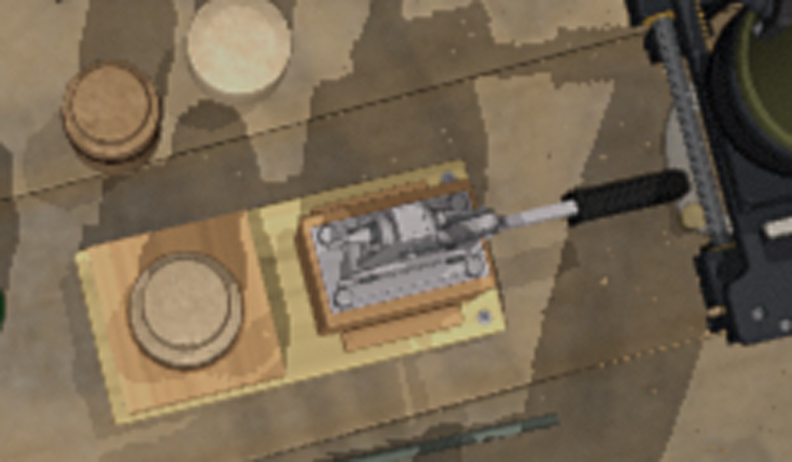

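```bash
python3 -m jog '[[0,0,-0.035,0,0],[0,0,-0.035,0,0],[-0.003,-0.027,0,0,0],[0,-0.032,0,0,0],[0,-0.034,0,0,0],[0,-0.034,0,0,0],[0,-0.034,0,0,0],[0,-0.034,0,0,0],[0,-0.032,0,0,0],[0,-0.02,0,0,0],[0,0,0,0,0],[0,0,0,0,0]]'; python3 - <<'E'
from h import *
go(J(p,.075,0,.083)); print(r.get_state()["q"].round(2))
E
```

```text
clock: 14.95
tool_pos: [0.5156, 0.1588, 0.2985]
eef_rot: [0.993, 0.119, -0.001, 0.001]
contact_force: [-0.1, -0.1, -0.3]
opening: 1.0
t 14.95 tcp [0.5156 0.1588 0.2985] shift [ 0.0042 -0.0008  0.2155] yawdeg to jig 0.05 turns 0.0001 x [ 0.972  0.235 -0.003] y [ 0.235 -0.972  0.001] z [-0.002 -0.002 -1.   ] F [-0.1 -0.1 -0.3] op 1.0 q7 -0.53
[-0.01  0.55 -0.62  1.73  0.38  0.98 -0.53]
```

```bash
python3 -m jog '[[0.004,0,0.03,0,0],[0,0,0.04,0,0],[0,0,0.04,0,0],[0,0,0.04,0,0],[0,0,0.03,0,0],[0,0,0.02,0,0],[0,0,0.0155,0,0],[0,0,0,0,0],[0,0,0,0,0]]'; python3 - <<'E'
from h import *
go([.520,.159,.083]);
E
python3 -m jog '[[0,0,0,0,1],[0,0,0,0,1],[0,0,0,0,1],[0,0,0,0,1],[0,0,0,0,1],[0,0,0,0,1],[0,0,0,0,1],[0,0,0,0,1]]' 10
python3 - <<'E'
from h import *
go([.520,.159,.083]);
for n in("scene","top"):
    im=r.snapshot(n); x0,y0,x1,y1=(200,150,440,290) if n=="top" else (190,180,410,330)
    cv2.imwrite(f"pics/{n}_7.png",cv2.resize(im[y0:y1,x0:x1,::-1],None,fx=3.3,fy=3.3,interpolation=cv2.INTER_CUBIC))
E
```

```text
clock: 15.85
tool_pos: [0.5202, 0.1592, 0.084]
eef_rot: [0.993, 0.117, -0.0, 0.001]
contact_force: [-0.7, -0.0, -0.2]
opening: 1.001
t 15.85 tcp [0.5202 0.1592 0.084 ] shift [-0.0003  0.0002  0.001 ] yawdeg to jig -0.08 turns -0.0002 x [ 0.972  0.233 -0.001] y [ 0.233 -0.972  0.001] z [-0.001 -0.001 -1.   ] F [-0.7 -0.  -0.2] op 1.001 q7 -0.77
clock: 16.65
tool_pos: [0.5196, 0.1608, 0.0843]
eef_rot: [0.993, 0.119, -0.0, 0.0]
contact_force: [-1.4, 0.6, 3.3]
opening: 0.533
t 16.65 tcp [0.5196 0.1608 0.0843] shift [-0.0001  0.0018  0.0013] yawdeg to jig 0.04 turns 0.0001 x [ 0.972  0.235 -0.   ] y [ 0.235 -0.972  0.   ] z [-0. -0. -1.] F [-1.4  0.6  3.3] op 0.533 q7 -0.77
```

View pics/scene_7.png

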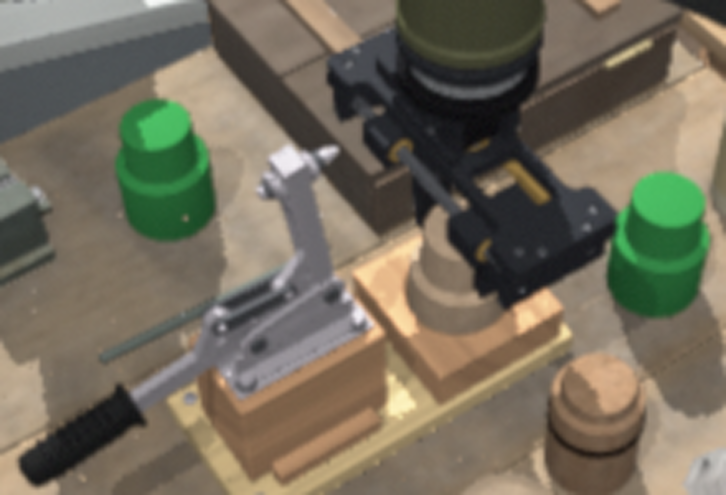

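```bash
python3 -m jog '[[0,0,0,0,1],[0,0,0,0,1],[0,0,-0.005,0,1],[0,0,-0.01,0,1],[0,0,-0.015,0,1],[0,0,-0.02,0,1],[0,0,-0.03,0,1],[0,0,-0.04,0,1],[0,0,-0.04,0,1],[0,0,-0.04,0,1],[0,0,-0.035,0,1],[0,0,0,0,1],[0,0,0,0,1]]' 25
python3 - <<'E'
from h import *
go([.465,-.125,.31]); 
for n in("scene","top"):
    im=r.snapshot(n); x0,y0,x1,y1=(200,150,440,290) if n=="top" else (190,150,410,330)
    cv2.imwrite(f"pics/{n}_8.png",cv2.resize(im[y0:y1,x0:x1,::-1],None,fx=3.3,fy=3.3,interpolation=cv2.INTER_CUBIC))
# bar top height
o,d=ray("scene",(278,227)); n=np.array([-np.sin(p[2]),np.cos(p[2]),0]); k=(np.array([p[0],p[1],0])-o)@n/(d@n); print("bar top",o+k*d)
print(atz("top",(425,318),.08),atz("top",(475,318),.08))
E
```

```text
clock: 18.05
tool_pos: [0.52, 0.1606, 0.3198]
eef_rot: [0.993, 0.118, 0.001, 0.0]
contact_force: [-0.5, 0.4, -2.1]
opening: 0.526
t 18.05 tcp [0.52   0.1606 0.3198] shift [-0.1206  0.2646  0.0097] yawdeg to jig 0.02 turns 0.0 x [0.972 0.235 0.001] y [ 0.235 -0.972  0.   ] z [ 0.001 -0.    -1.   ] F [-0.5  0.4 -2.1] op 0.526 q7 -0.51
bar top [0.54394705 0.0571202  0.23799603]
[ 0.38381077 -0.05278866  0.08      ] [ 0.38374935 -0.14257235  0.08      ]
```

View pics/scene_8.png

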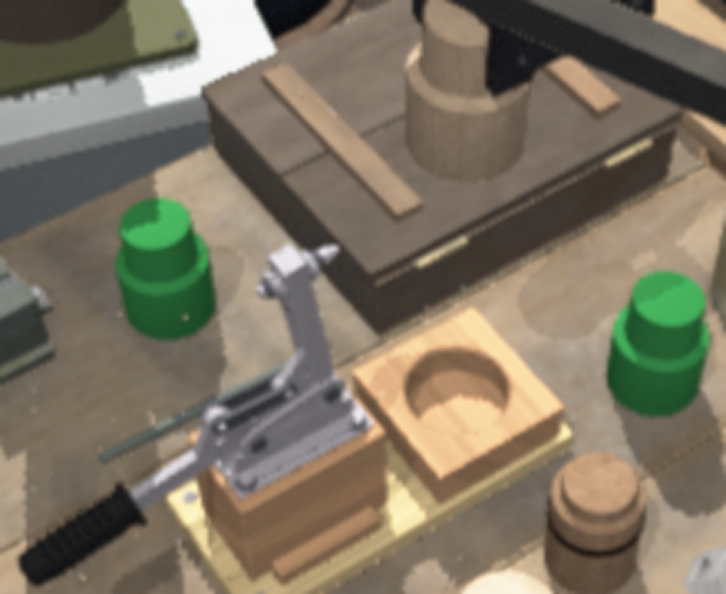

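```bash
python3 -m jog '[[-0.02,0,0,0,1],[-0.03,0,0,0,1],[-0.03,0,0,0,1],[-0.0276,0,0,0,1],[-0.013,0.02,0,0,1],[0,0.035,0,0,1],[0,0.035,0,0,1],[0,0.035,0,0,1],[0,0.035,0,0,1],[0,0.035,0,0,1],[0,0.035,0,0,1],[0,0.02,0,0,1],[0,0.0146,0,0,1],[0,0,0,0,1],[0,0,0,0,1]]'
python3 - <<'E'
from h import *
go([.465,-.125,.062]); 
for n in("scene","top"):
    im=r.snapshot(n); x0,y0,x1,y1=(330,180,570,400) if n=="top" else (70,150,350,370)
    cv2.imwrite(f"pics/{n}_9.png",cv2.resize(im[y0:y1,x0:x1,::-1],None,fx=2.6,fy=2.6,interpolation=cv2.INTER_CUBIC))
E
```

```text
clock: 19.65
tool_pos: [0.4645, -0.1235, 0.3187]
eef_rot: [0.993, 0.119, -0.001, -0.001]
contact_force: [-0.0, -0.0, -1.4]
opening: 0.529
t 19.65 tcp [ 0.4645 -0.1235  0.3187] shift [0.0004 0.0019 0.2567] yawdeg to jig 0.1 turns 0.0003 x [ 0.972  0.236 -0.001] y [ 0.236 -0.972 -0.002] z [-0.001  0.001 -1.   ] F [-0.  -0.  -1.4] op 0.529 q7 0.05
```

View pics/scene_9.png

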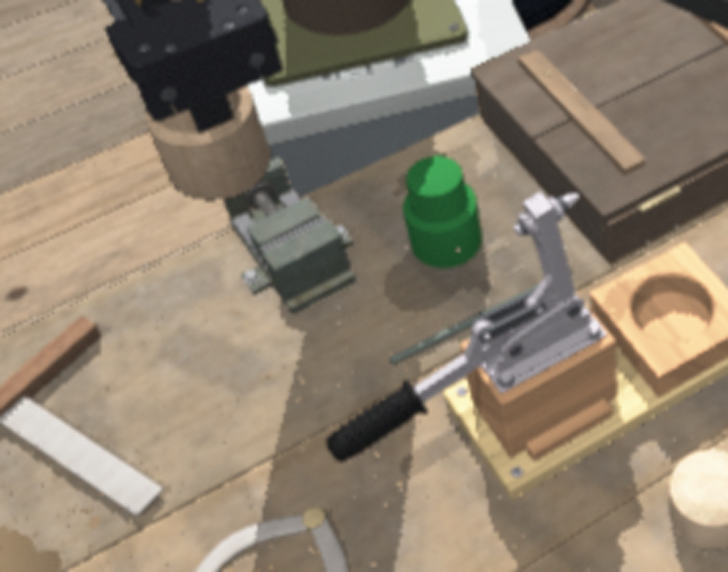

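View pics/top_9.png

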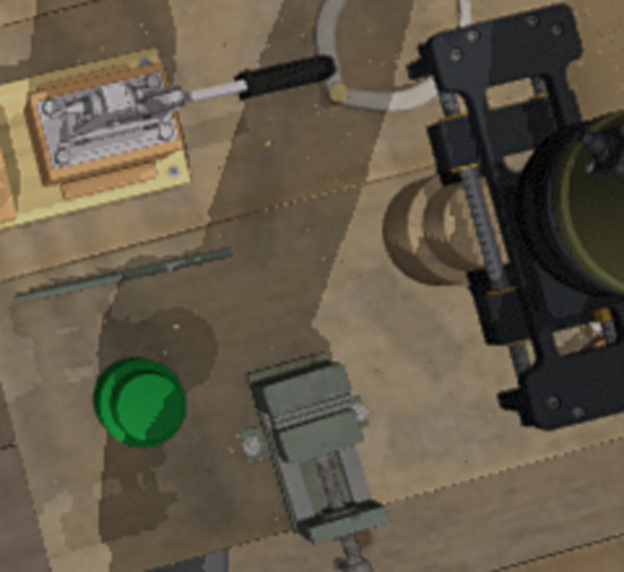

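```bash
python3 -m jog '[[0.012,0.002,0.03,0,1],[0,0,0.04,0,1],[0,0,0.04,0,1],[0,0,0.04,0,1],[0,0,0.04,0,1],[0,0,0.03,0,1],[0,0,0.02,0,1],[0,0,0.01,0,1],[0,0,0,0,1],[0,0,0,0,1]]'
python3 - <<'E'
from h import *
go([.477,-.125,.060]); 
for n in("scene","top"):
    im=r.snapshot(n); x0,y0,x1,y1=(330,180,570,400) if n=="top" else (70,150,350,370)
    cv2.imwrite(f"pics/{n}_10.png",cv2.resize(im[y0:y1,x0:x1,::-1],None,fx=2.6,fy=2.6,interpolation=cv2.INTER_CUBIC))
E
```

```text
clock: 20.75
tool_pos: [0.4778, -0.1234, 0.07]
eef_rot: [0.993, 0.119, 0.001, 0.0]
contact_force: [0.5, -0.7, -1.7]
opening: 0.527
t 20.75 tcp [ 0.4778 -0.1234  0.07  ] shift [-0.0011  0.0014  0.01  ] yawdeg to jig 0.08 turns 0.0002 x [0.972 0.236 0.001] y [ 0.236 -0.972  0.   ] z [ 0.001 -0.    -1.   ] F [ 0.5 -0.7 -1.7] op 0.527 q7 -0.31
```

View pics/scene_10.png

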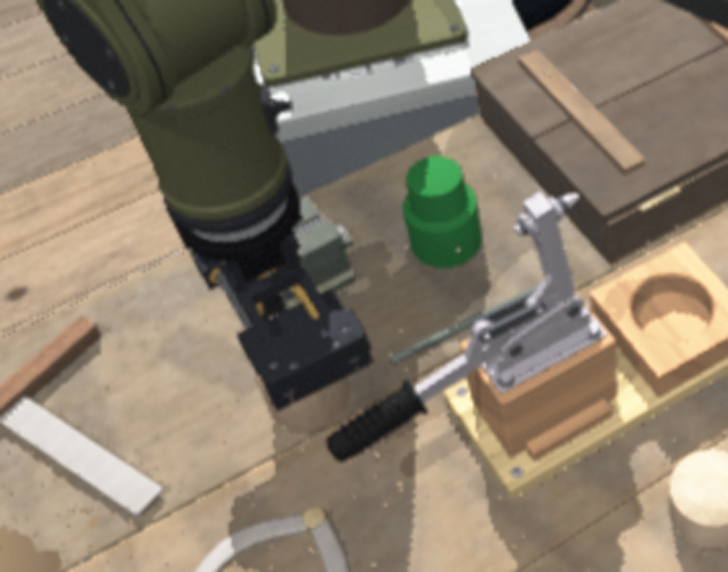

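View pics/top_10.png

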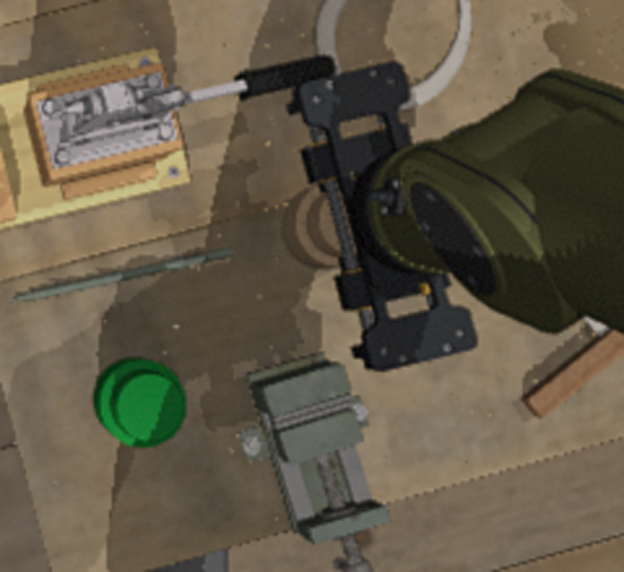

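```bash
python3 -m jog '[[-0.016,-0.0094,0,0,1],[0,0,0,0,1],[0,0,0.006,0,1],[0,0,0.0025,0,1],[0,0,0.001,0,1],[0,0,0,0,1]]'
python3 - <<'E'
from h import *
go([.46,-.118,.060]); print(atz("top",(515,240),0),atz("top",(513,246),0))
a=np.radians(np.linspace(111.4,21.4,21)); R=.0849
P=np.c_[R*np.cos(a),-R*np.sin(a)]; print(np.diff(P,axis=0).round(4).tolist())
E
```

```text
clock: 21.45
tool_pos: [0.4604, -0.1187, 0.0602]
eef_rot: [0.993, 0.118, 0.001, 0.0]
contact_force: [-0.3, 0.5, 6.7]
opening: 0.528
t 21.45 tcp [ 0.4604 -0.1187  0.0602] shift [-0.0002 -0.0008  0.0002] yawdeg to jig 0.03 turns 0.0001 x [0.972 0.235 0.002] y [ 0.235 -0.972  0.001] z [ 0.002 -0.    -1.   ] F [-0.3  0.5  6.7] op 0.528 q7 -0.36
[ 0.53172009 -0.24963648  0.        ] [ 0.51990517 -0.24527837  0.        ]
[[0.0063, -0.0022], [0.0064, -0.0017], [0.0066, -0.0012], [0.0066, -0.0007], [0.0067, -0.0001], [0.0067, 0.0004], [0.0066, 0.0009], [0.0065, 0.0014], [0.0064, 0.0019], [0.0062, 0.0024], [0.006, 0.0029], [0.0058, 0.0034], [0.0055, 0.0038], [0.0052, 0.0042], [0.0048, 0.0046], [0.0044, 0.005], [0.004, 0.0053], [0.0036, 0.0056], [0.0031, 0.0059], [0.0027, 0.0061]]
```

```bash
python3 -m jog '[[0,0,0,0,1],[0,0,0,0,1],[0,0.0063,-0.002,0,1],[0,0.0064,-0.0016,0,1],[0,0.0066,-0.0011,0,1],[0,0.0066,-0.0006,0,1],[0,0.0067,-0.0001,0,1],[0,0,0,0,1]]' 6
python3 - <<'E'
from h import *
go([.46,-.118,.060])
for n in("scene","top"):
    im=r.snapshot(n); x0,y0,x1,y1=(330,180,570,400) if n=="top" else (120,200,280,340)
    cv2.imwrite(f"pics/{n}_11.png",cv2.resize(im[y0:y1,x0:x1,::-1],None,fx=2.6 if n=="top" else 4.2,fy=2.6 if n=="top" else 4.2,interpolation=cv2.INTER_CUBIC))
E
```

```text
clock: 22.25
tool_pos: [0.467, -0.1518, 0.065]
eef_rot: [0.993, 0.117, 0.0, 0.0]
contact_force: [0.4, 0.2, -2.2]
opening: 0.533
t 22.25 tcp [ 0.467  -0.1518  0.065 ] shift [ 0.001  -0.0345  0.005 ] yawdeg to jig -0.1 turns -0.0003 x [ 0.973  0.233 -0.   ] y [ 0.233 -0.973  0.001] z [ 0.    -0.001 -1.   ] F [ 0.4  0.2 -2.2] op 0.533 q7 -0.28
```

View pics/scene_11.png

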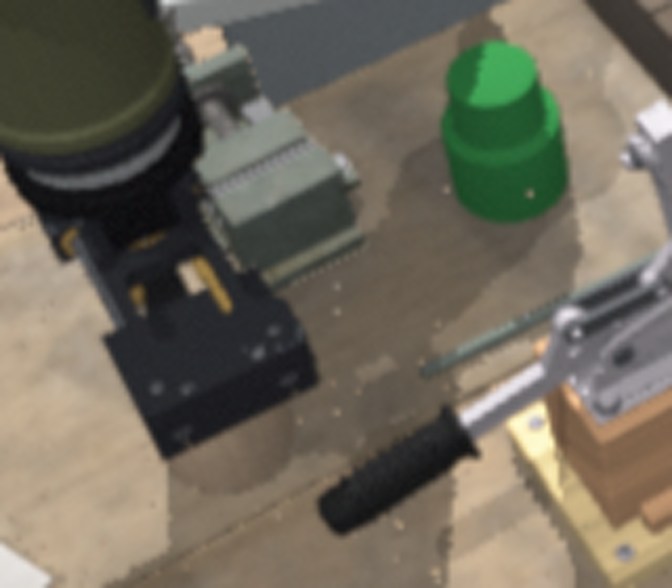

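View pics/top_11.png

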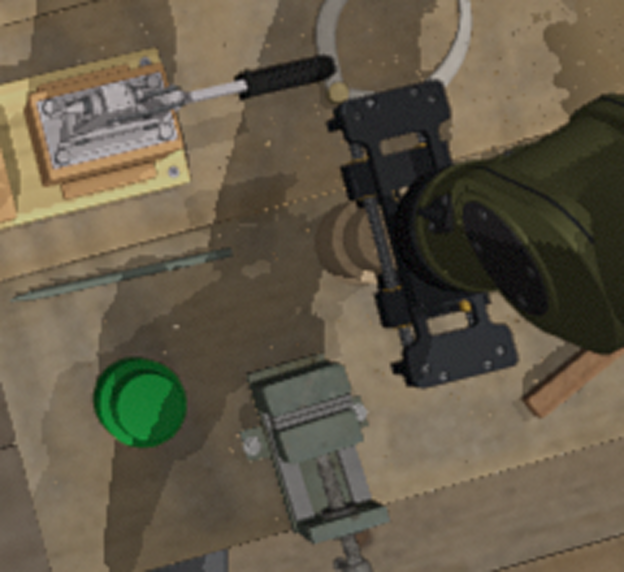

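Force z is −2.2 N, so the blank just got lifted off and stayed upright. I'll go back, press harder and keep contact while tilting.

```bash
python3 -m jog '[[0,-0.022,-0.003,0,1],[0,-0.022,0,0,1],[0,0,0,0,1],[0,0,0.006,0,1],[0,0,0.002,0,1],[0,0,0.0015,0,1],[0,0,0,0,1]]' 8
python3 - <<'E'
from h import *
go([.46,-.118,.060])
E
```

```text
clock: 23.05
tool_pos: [0.4558, -0.1075, 0.0588]
eef_rot: [0.993, 0.118, -0.0, -0.0]
contact_force: [-1.6, 2.7, 8.8]
opening: 0.533
t 23.05 tcp [ 0.4558 -0.1075  0.0588] shift [ 0.0016  0.0112 -0.0012] yawdeg to jig 0.01 turns 0.0 x [ 0.972  0.235 -0.001] y [ 0.235 -0.972 -0.   ] z [-0.001  0.    -1.   ] F [-1.6  2.7  8.8] op 0.533 q7 -0.39
```

```bash
python3 -m jog '[[0,0.006,-0.0005,0,1],[0,0.006,-0.001,0,1],[0,0.0065,-0.001,0,1]]'
python3 - <<'E'
from h import *
go([.46,-.118,.060])
E
python3 -m jog '[[0,0.0066,-0.0006,0,1],[0,0.0066,-0.0005,0,1],[0,0.0066,0,0,1]]'
python3 - <<'E'
from h import *
go([.46,-.118,.060])
for n in("scene",):
    im=r.snapshot(n); x0,y0,x1,y1=(330,180,570,400) if n=="top" else (120,200,280,340)
    cv2.imwrite(f"pics/{n}_12.png",cv2.resize(im[y0:y1,x0:x1,::-1],None,fx=2.6 if n=="top" else 4.2,fy=2.6 if n=="top" else 4.2,interpolation=cv2.INTER_CUBIC))
E
```

```text
clock: 23.35
tool_pos: [0.4614, -0.1256, 0.0615]
eef_rot: [0.993, 0.118, 0.001, -0.0]
contact_force: [-0.0, 2.0, 5.2]
opening: 0.538
t 23.35 tcp [ 0.4614 -0.1256  0.0615] shift [ 0.0004 -0.0077  0.0015] yawdeg to jig 0.02 turns 0.0001 x [0.972 0.235 0.001] y [ 0.235 -0.972 -0.   ] z [ 0.001  0.    -1.   ] F [-0.   2.   5.2] op 0.538 q7 -0.34
clock: 23.65
tool_pos: [0.4657, -0.1457, 0.062]
eef_rot: [0.993, 0.118, -0.0, 0.0]
contact_force: [-0.7, 1.2, -1.6]
opening: 0.541
t 23.65 tcp [ 0.4657 -0.1457  0.062 ] shift [ 0.001  -0.0283  0.002 ] yawdeg to jig -0.03 turns -0.0001 x [ 0.972  0.234 -0.   ] y [ 0.234 -0.972  0.   ] z [-0. -0. -1.] F [-0.7  1.2 -1.6] op 0.541 q7 -0.3
```

View pics/scene_12.png

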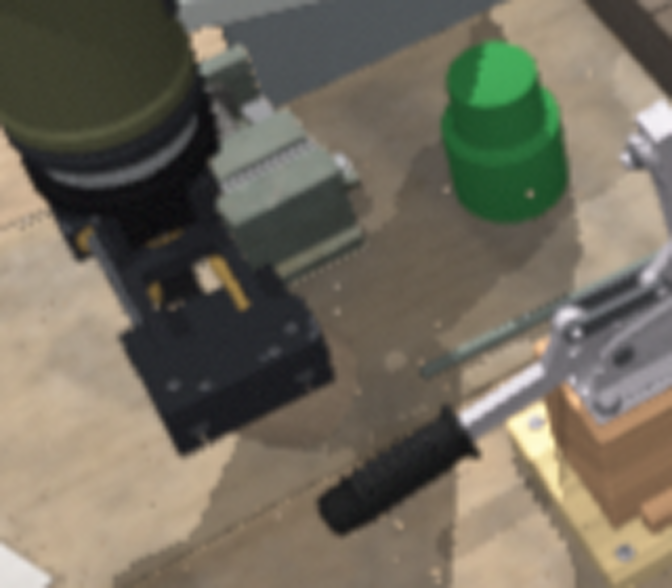

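```bash
python3 -m jog '[[0,0,0,0,1],[0,0,-0.03,0,1],[0,0,-0.04,0,1],[0,0,-0.04,0,1],[0,0,-0.04,0,1],[0,0,0,0,1]]' 15
python3 - <<'E'
from h import *
go([.46,-.118,.060])
for n in("scene","top"):
    im=r.snapshot(n); x0,y0,x1,y1=(330,180,570,400) if n=="top" else (70,150,280,340)
    cv2.imwrite(f"pics/{n}_13.png",cv2.resize(im[y0:y1,x0:x1,::-1],None,fx=2.6 if n=="top" else 3.1,fy=2.6 if n=="top" else 3.1,interpolation=cv2.INTER_CUBIC))
E
```

```text
clock: 24.3
tool_pos: [0.4684, -0.1447, 0.2162]
eef_rot: [0.993, 0.118, 0.004, 0.001]
contact_force: [1.4, 0.8, -2.1]
opening: 0.536
t 24.3 tcp [ 0.4684 -0.1447  0.2162] shift [-0.0031 -0.0285  0.1561] yawdeg to jig 0.01 turns 0.0 x [0.972 0.235 0.008] y [ 0.235 -0.972  0.004] z [ 0.009 -0.002 -1.   ] F [ 1.4  0.8 -2.1] op 0.536 q7 -0.08
```

View pics/scene_13.png

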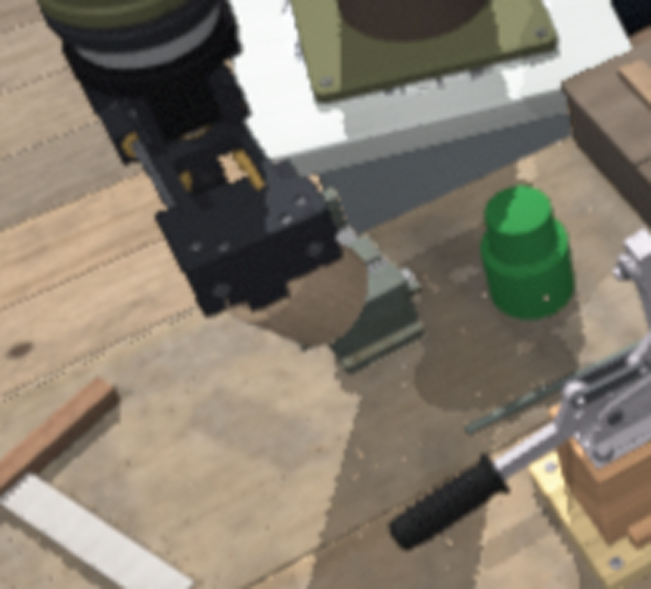

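View pics/top_13.png

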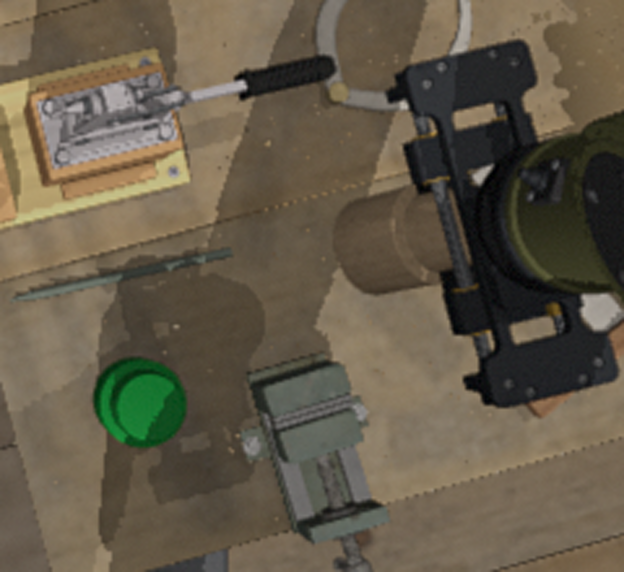

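It worked: the blank pivoted a lot between the pads. Both pictures show the thick end swung towards the jig. I'll measure the tilt by overlaying the model.

```bash
cat >> h.py <<'E'
def blank_ov(n,th,s,img,x0,y0,f,col):
    st=r.get_state(); R=Ro.from_quat(st["eef_rot"]).as_matrix(); g=st["tool_pos"]-R[:,2]*r.grip_depth
    # axis (towards neck): up rotated towards +tool y by th
    ax=-R[:,2]*np.cos(th)+R[:,1]*np.sin(th); u=R[:,0]; v=np.cross(ax,u); b=g-ax*s
    a=np.linspace(0,6.283,40)
    for h,rr in((0,.031),(.054,.031),(.054,.024),(.085,.024)):
        q=np.array([b+ax*h+rr*(u*np.cos(t)+v*np.sin(t)) for t in a])
        cv2.polylines(img,[((proj(n,q)-[x0,y0]+.5)*f).astype(int)],True,col,1)
E
python3 - <<'E'
from h import *
for n in("scene","top"):
    im=r.snapshot(n)
    for o in r.cut_out("blank_mid",n)[:4]: print(n,round(o["score"],2),o["rect"])
    x0,y0,x1,y1=(420,220,520,310) if n=="top" else (120,180,220,280)
    f=5; I=np.ascontiguousarray(cv2.resize(im[y0:y1,x0:x1,::-1],None,fx=f,fy=f,interpolation=cv2.INTER_CUBIC)); out=[]
    for th in(50,70):
        k=I.copy(); blank_ov(n,np.radians(th),.078,k,x0,y0,f,(255,0,255)); out.append(k[:,:390])
    cv2.imwrite(f"pics/{n}_14.png",np.hstack(out))
E
```

```text
scene 0.97 [148.2, 227.3, 189.8, 263.3]
scene 0.88 [372.5, 227.9, 406.1, 276.9]
scene 0.87 [418.9, 252.8, 452.2, 296.9]
scene 0.56 [223.5, 209.0, 259.6, 249.9]
top 0.98 [458.6, 253.6, 502.9, 295.5]
top 0.8 [183.6, 180.7, 219.6, 219.0]
top 0.58 [215.5, 225.7, 250.8, 258.2]
```

View pics/top_14.png

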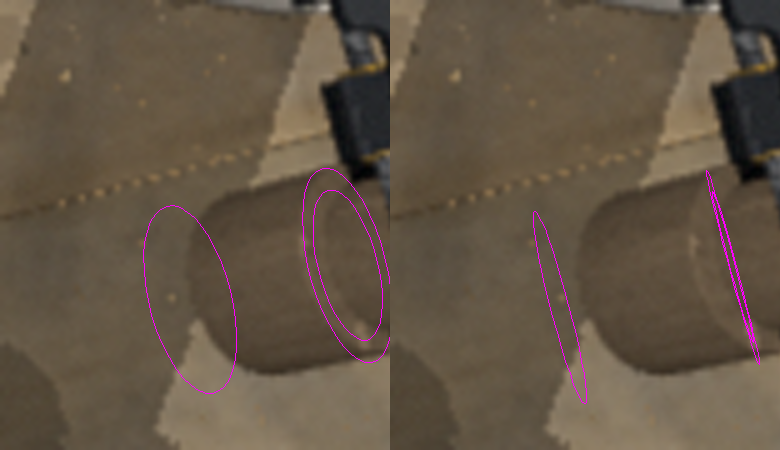

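View pics/scene_14.png

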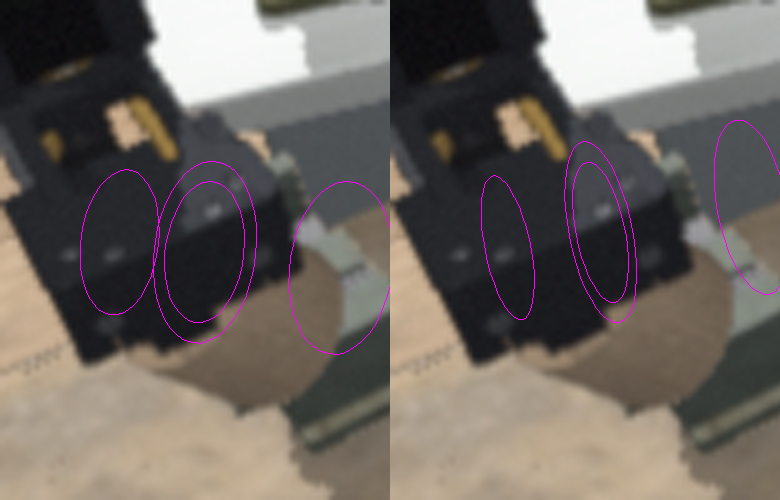

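```bash
python3 - <<'E'
from h import *
for n in("scene","top"):
    im=r.snapshot(n)
    x0,y0,x1,y1=(440,220,518,310) if n=="top" else (120,195,198,285)
    f=5; I=np.ascontiguousarray(cv2.resize(im[y0:y1,x0:x1,::-1],None,fx=f,fy=f,interpolation=cv2.INTER_CUBIC)); out=[]
    for th in(28,38):
        k=I.copy(); blank_ov(n,np.radians(th),.078,k,x0,y0,f,(255,0,255)); out.append(k[:,:390])
    cv2.imwrite(f"pics/{n}_15.png",np.hstack(out))
E
```

```text
(no output)
```

View pics/top_15.png

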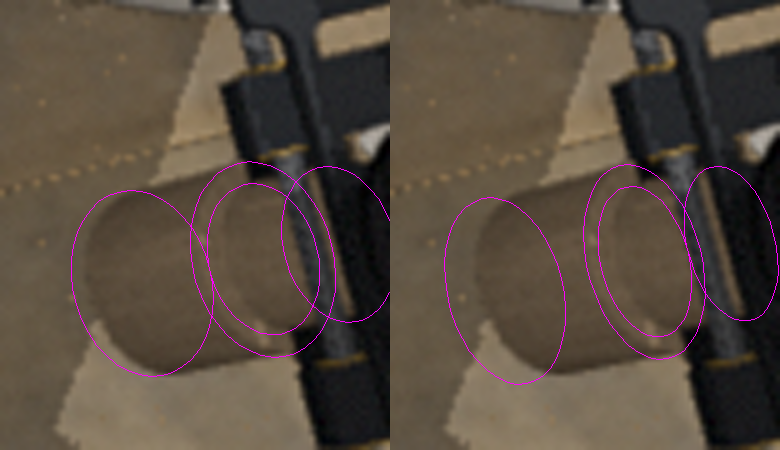

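View pics/scene_15.png

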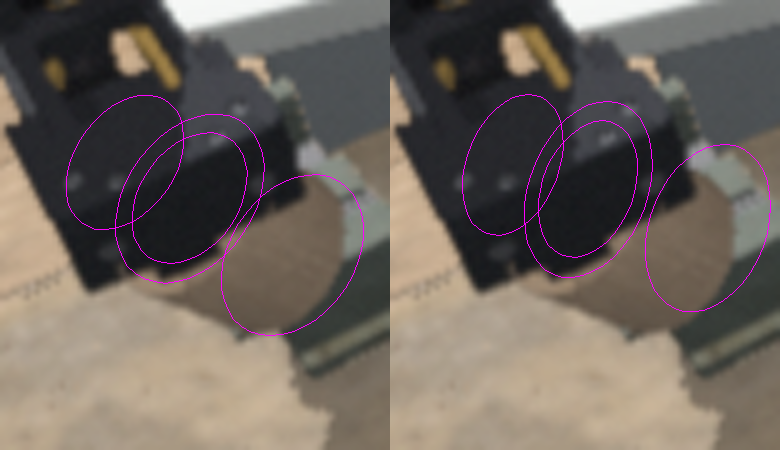

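Tilt is about 27°, matching the geometry. Now lower back to contact and continue the arc to 90°.

```bash
python3 -m jog '[[-0.003,0,0.03,0,1],[0,0,0.045,0,1],[0,0,0.04,0,1],[0,0,0.02,0,1],[0,0,0.01,0,1],[0,0,0.007,0,1],[0,0,0,0,1],[0,0,0.002,0,1],[0,0,0,0,1]]' 8
python3 - <<'E'
from h import *
go([.46,-.118,.060])
a=np.radians(np.linspace(85,22,16)); P=.083*np.c_[np.cos(a),-np.sin(a)]; print(np.diff(P,axis=0).round(4).tolist())
E
```

```text
clock: 25.6
tool_pos: [0.4631, -0.1456, 0.0594]
eef_rot: [0.993, 0.118, 0.001, 0.001]
contact_force: [-1.2, 0.1, 7.2]
opening: 0.54
t 25.6 tcp [ 0.4631 -0.1456  0.0594] shift [ 0.0035 -0.0275 -0.0006] yawdeg to jig 0.02 turns 0.0001 x [0.972 0.235 0.001] y [ 0.235 -0.972  0.001] z [ 0.001 -0.001 -1.   ] F [-1.2  0.1  7.2] op 0.54 q7 -0.33
[[0.006, 0.0008], [0.006, 0.0012], [0.0059, 0.0016], [0.0057, 0.0021], [0.0056, 0.0025], [0.0054, 0.0029], [0.0051, 0.0033], [0.0049, 0.0036], [0.0046, 0.004], [0.0043, 0.0043], [0.004, 0.0046], [0.0036, 0.0049], [0.0033, 0.0051], [0.0029, 0.0054], [0.0025, 0.0056]]
```

```bash
python3 -m jog '[[0,0.006,0.0008,0,1],[0,0.006,0.0012,0,1],[0,0.0059,0.0016,0,1],[0,0.0057,0.002,0,1],[0,0.0055,0.0024,0,1]]'
python3 - <<'E'
from h import *
go([.46,-.118,.060])
E
python3 -m jog '[[0,0.0053,0.0028,0,1],[0,0.005,0.0032,0,1],[0,0.0048,0.0035,0,1],[0,0.0045,0.0038,0,1],[0,0.0042,0.004,0,1]]'
python3 - <<'E'
from h import *
go([.46,-.118,.060])
for n in("scene","top"):
    im=r.snapshot(n); x0,y0,x1,y1=(330,180,570,400) if n=="top" else (70,150,280,340)
    cv2.imwrite(f"pics/{n}_16.png",cv2.resize(im[y0:y1,x0:x1,::-1],None,fx=2.6 if n=="top" else 3.1,fy=2.6 if n=="top" else 3.1,interpolation=cv2.INTER_CUBIC))
E
```

```text
clock: 26.1
tool_pos: [0.4698, -0.1767, 0.0519]
eef_rot: [0.993, 0.117, 0.0, 0.002]
contact_force: [-2.6, -3.8, 7.3]
opening: 0.538
t 26.1 tcp [ 0.4698 -0.1767  0.0519] shift [ 0.0041 -0.0593 -0.0083] yawdeg to jig -0.1 turns -0.0003 x [0.972 0.233 0.   ] y [ 0.233 -0.972  0.005] z [ 0.001 -0.005 -1.   ] F [-2.6 -3.8  7.3] op 0.538 q7 -0.27
clock: 26.6
tool_pos: [0.4756, -0.1967, 0.0327]
eef_rot: [0.993, 0.119, 0.0, -0.0]
contact_force: [-0.3, 0.1, -0.3]
opening: 0.538
t 26.6 tcp [ 0.4756 -0.1967  0.0327] shift [ 0.0034 -0.0802 -0.0273] yawdeg to jig 0.04 turns 0.0001 x [0.972 0.235 0.001] y [ 0.235 -0.972 -0.   ] z [ 0.001  0.001 -1.   ] F [-0.3  0.1 -0.3] op 0.538 q7 -0.24
```

View pics/scene_16.png

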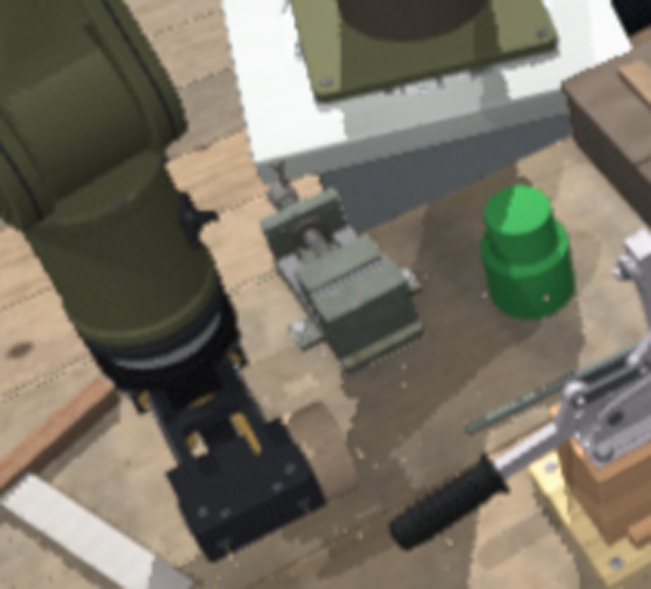

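View pics/top_16.png

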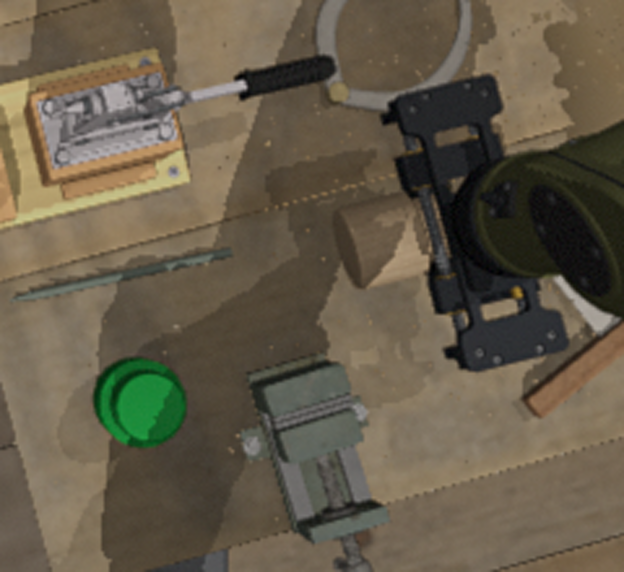

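```bash
python3 -m jog '[[0,0.0042,0.0042,0,1],[0,0.0036,0.0045,0,1],[0,0.0031,0.0045,0,1],[0,0.0025,0.0045,0,1],[0,0.001,0.003,0,1],[0,0,0,0,1]]'
python3 - <<'E'
from h import *
go([.46,-.118,.011])
for n in("scene","top"):
    im=r.snapshot(n); x0,y0,x1,y1=(430,220,520,310) if n=="top" else (120,220,210,310)
    f=5; k=np.ascontiguousarray(cv2.resize(im[y0:y1,x0:x1,::-1],None,fx=f,fy=f,interpolation=cv2.INTER_CUBIC)); j=k.copy()
    blank_ov(n,np.radians(90),.074,k,x0,y0,f,(255,0,255))
    cv2.imwrite(f"pics/{n}_17.png",np.hstack([j,k])[:,:800])
E
```

```text
clock: 27.3
tool_pos: [0.48, -0.2099, 0.0126]
eef_rot: [0.993, 0.119, 0.002, -0.0]
contact_force: [1.0, 1.2, 5.6]
opening: 0.538
t 27.3 tcp [ 0.48   -0.2099  0.0126] shift [ 0.0022 -0.094   0.0016] yawdeg to jig 0.1 turns 0.0003 x [0.972 0.236 0.003] y [ 0.236 -0.972 -0.   ] z [ 0.003  0.001 -1.   ] F [1.  1.2 5.6] op 0.538 q7 -0.23
```

View pics/scene_17.png

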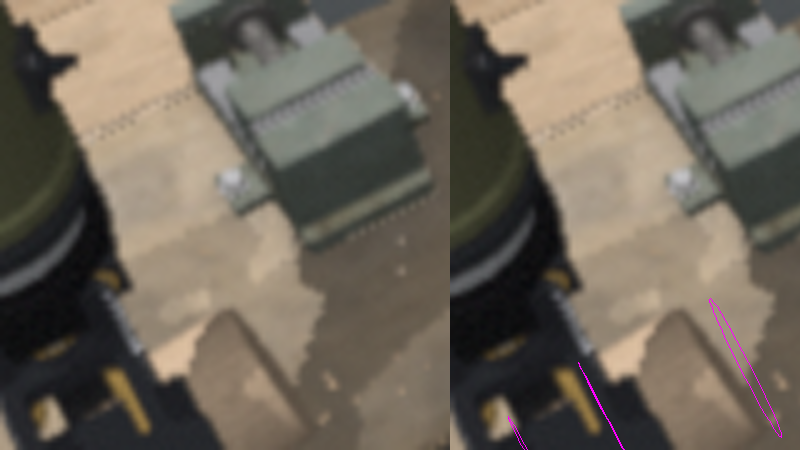

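View pics/top_17.png

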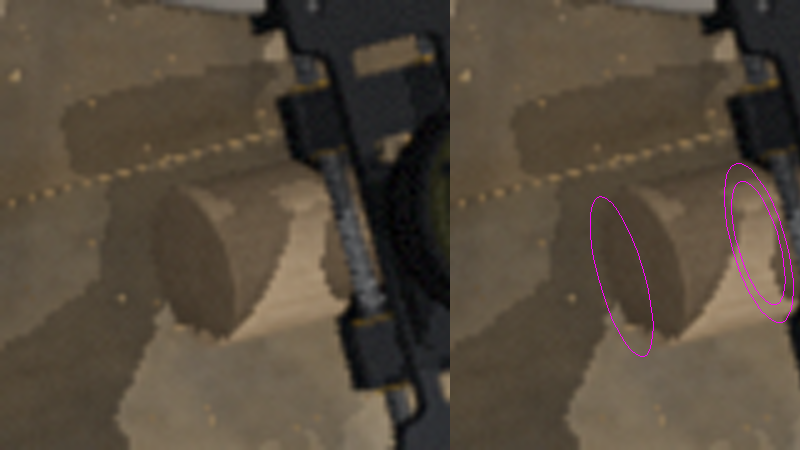

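```bash
python3 -m jog '[[0,0,-0.001,0,0.3],[0,0,0,0,0.3],[0,0,0,0,0],[0,0,0,0,0],[0,0,0,0,0],[0,0,0,0,0]]'
python3 - <<'E'
from h import *
go([.46,-.118,.011])
for n in("scene","top"):
    im=r.snapshot(n); x0,y0,x1,y1=(430,220,520,310) if n=="top" else (120,240,210,330)
    for o in r.cut_out("blank_mid",n)[:4]: print(n,round(o["score"],2),o["rect"])
    f=5; k=np.ascontiguousarray(cv2.resize(im[y0:y1,x0:x1,::-1],None,fx=f,fy=f,interpolation=cv2.INTER_CUBIC)); j=k.copy()
    blank_ov(n,np.radians(90),.062,k,x0,y0,f,(255,0,255))
    cv2.imwrite(f"pics/{n}_18.png",np.hstack([j,k])[:,:800])
E
```

```text
clock: 28.0
tool_pos: [0.4785, -0.2108, 0.0132]
eef_rot: [0.993, 0.118, -0.0, 0.0]
contact_force: [1.4, -0.1, -0.5]
opening: 0.996
t 28.0 tcp [ 0.4785 -0.2108  0.0132] shift [ 0.0039 -0.0945  0.0021] yawdeg to jig 0.03 turns 0.0001 x [ 0.972  0.235 -0.   ] y [ 0.235 -0.972  0.   ] z [-0. -0. -1.] F [ 1.4 -0.1 -0.5] op 0.996 q7 -0.23
scene 0.95 [132.2, 280.7, 182.6, 316.7]
scene 0.72 [417.7, 252.5, 451.7, 298.9]
scene 0.66 [373.6, 231.7, 407.5, 277.1]
scene 0.6 [227.3, 209.8, 257.7, 248.5]
top 0.73 [212.9, 224.9, 250.5, 259.8]
top 0.72 [366.6, 317.1, 400.1, 353.5]
top 0.68 [459.3, 255.7, 501.8, 288.2]
top 0.63 [182.9, 182.4, 221.6, 220.4]
```

View pics/scene_18.png

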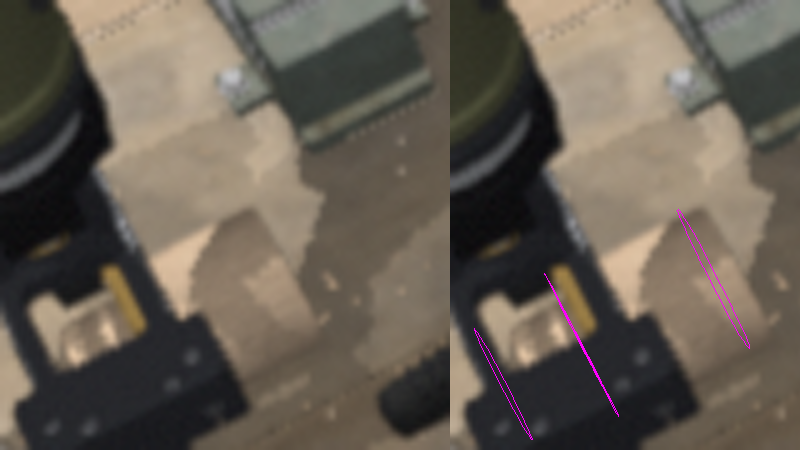

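View pics/top_18.png

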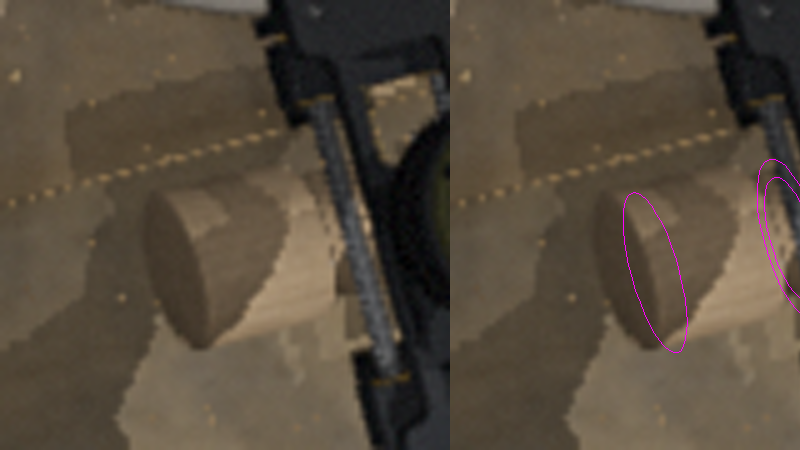

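```bash
python3 -m jog '[[0,-0.008,0,0,0],[0,-0.013,0,0,0],[0,-0.013,0.001,0,0],[0,0,0,0,0],[0,0,0,0,1],[0,0,0,0,1],[0,0,0,0,1],[0,0,0,0,1],[0,0,0,0,1],[0,0,0,0,1],[0,0,0,0,1]]' 20
python3 - <<'E'
from h import *
go([.46,-.118,.011])
for n in("scene","top"):
    im=r.snapshot(n); x0,y0,x1,y1=(430,220,520,310) if n=="top" else (120,240,210,330)
    f=5; k=np.ascontiguousarray(cv2.resize(im[y0:y1,x0:x1,::-1],None,fx=f,fy=f,interpolation=cv2.INTER_CUBIC)); j=k.copy()
    blank_ov(n,np.radians(90),.037,k,x0,y0,f,(255,0,255))
    cv2.imwrite(f"pics/{n}_19.png",np.hstack([j,k])[:,:800])
E
```

```text
clock: 29.3
tool_pos: [0.4709, -0.178, 0.0123]
eef_rot: [0.993, 0.118, 0.0, 0.0]
contact_force: [0.8, -0.1, 1.1]
opening: 0.671
t 29.3 tcp [ 0.4709 -0.178   0.0123] shift [ 0.0035 -0.0609  0.0013] yawdeg to jig 0.01 turns 0.0 x [0.972 0.235 0.001] y [ 0.235 -0.972  0.001] z [ 0.001 -0.    -1.   ] F [ 0.8 -0.1  1.1] op 0.671 q7 -0.32
```

View pics/scene_19.png

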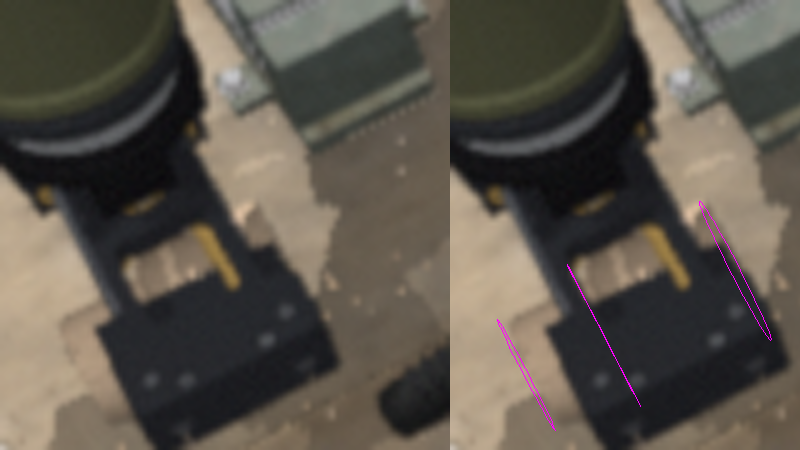

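View pics/top_19.png

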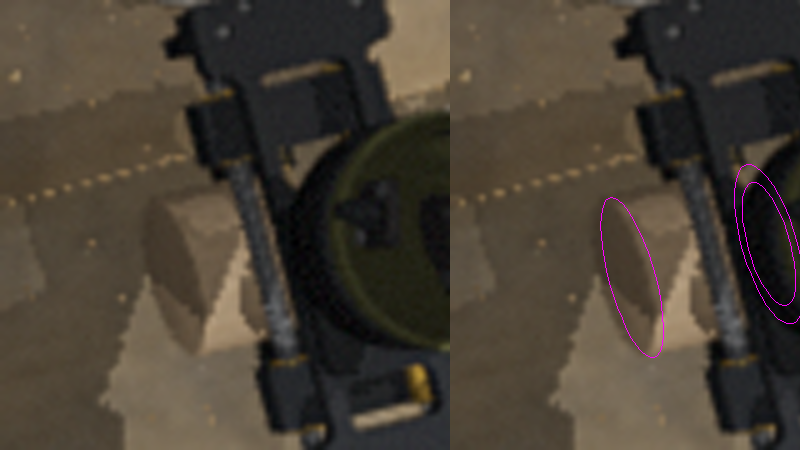

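```bash
python3 -m jog '[[0,0,0,0,1],[0,0,0,0,1],[0,0,-0.003,0,1],[0,0,-0.006,0,1],[0,0,-0.015,0,1],[0,0,-0.025,0,1],[0,0,-0.03,0,1],[0,0,-0.03,0,1],[0,0,-0.03,0,1],[0,0,-0.03,0,1],[0,0,-0.03,0,1],[0,0,-0.025,0,1],[0,0,-0.015,0,1],[0,0,0,0,1],[0,0,0,0,1],[0,0,0,0,1]]' 35
python3 - <<'E'
from h import *
go([.46,-.118,.26])
for n in("scene","top"):
    im=r.snapshot(n); x0,y0,x1,y1=(430,200,530,310) if n=="top" else (100,180,200,290)
    for o in r.cut_out("blank_mid",n)[:4]: print(n,round(o["score"],2),o["rect"])
    f=4; k=np.ascontiguousarray(cv2.resize(im[y0:y1,x0:x1,::-1],None,fx=f,fy=f,interpolation=cv2.INTER_CUBIC)); j=k.copy()
    blank_ov(n,np.radians(90),.040,k,x0,y0,f,(255,0,255))
    cv2.imwrite(f"pics/{n}_20.png",np.hstack([j,k])[:,:800])
E
```

```text
clock: 31.0
tool_pos: [0.4694, -0.1776, 0.2501]
eef_rot: [0.993, 0.119, -0.001, -0.0]
contact_force: [0.1, 0.3, -2.8]
opening: 0.665
t 31.0 tcp [ 0.4694 -0.1776  0.2501] shift [ 0.0049 -0.0602 -0.0098] yawdeg to jig 0.04 turns 0.0001 x [ 0.972  0.235 -0.003] y [ 0.235 -0.972 -0.001] z [-0.003  0.    -1.   ] F [ 0.1  0.3 -2.8] op 0.665 q7 0.03
scene 0.83 [83.1, 216.0, 152.2, 246.1]
scene 0.77 [417.5, 253.0, 450.8, 297.5]
scene 0.67 [375.4, 230.0, 407.2, 276.8]
scene 0.64 [224.7, 211.0, 257.2, 251.6]
top 0.92 [214.0, 223.9, 251.9, 261.0]
top 0.9 [181.0, 180.4, 221.4, 218.4]
top 0.83 [364.1, 318.1, 402.5, 349.4]
top 0.82 [502.2, 246.1, 548.6, 289.3]
```

View pics/scene_20.png

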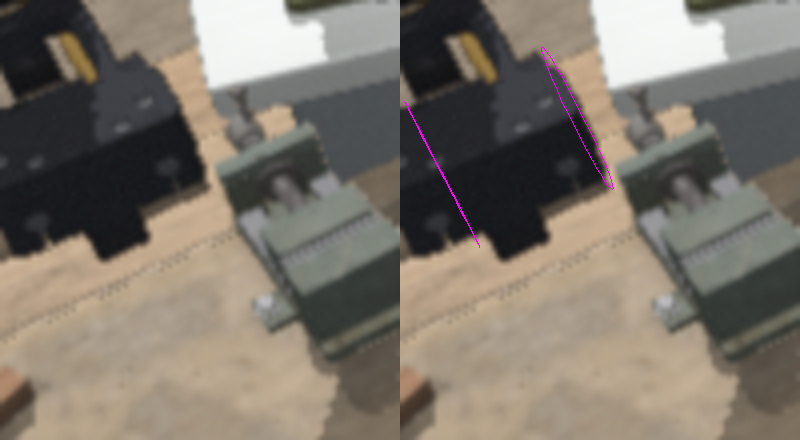

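View pics/top_20.png

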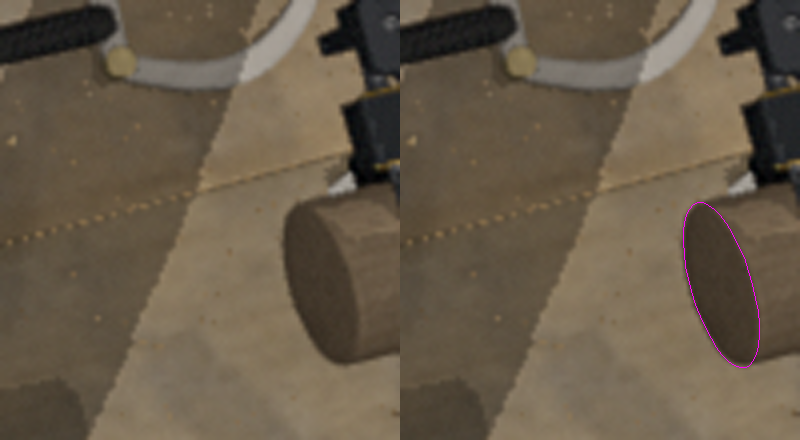

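```bash
python3 -m jog '[[0,0,0,0,1],[0,0,0,0,1],[0,0,0,0,1],[0,0,0,0,1],[0,0,0,0,1]]'
python3 - <<'E'
from h import *
go([.46,-.118,.26])
for n in("scene","top"):
    im=r.snapshot(n); cv2.imwrite(f"pics/{n}_21.png",im[...,::-1])
    x0,y0,x1,y1=(490,235,560,305) if n=="top" else (70,190,170,260)
    f=5.5 if n=="top" else 4
    I=np.ascontiguousarray(cv2.resize(im[y0:y1,x0:x1,::-1],None,fx=f,fy=f,interpolation=cv2.INTER_CUBIC)); out=[]
    for th in (84,96):
        k=I.copy(); blank_ov(n,np.radians(th),.040,k,x0,y0,f,(255,0,255)); out.append(k)
    cv2.imwrite(f"pics/{n}_22.png",np.hstack(out)[:,:800])
E
```

```text
clock: 31.7
tool_pos: [0.4705, -0.1777, 0.2512]
eef_rot: [0.993, 0.118, 0.0, 0.0]
contact_force: [0.6, 0.4, -1.4]
opening: 0.666
t 31.7 tcp [ 0.4705 -0.1777  0.2512] shift [ 0.0038 -0.0605 -0.0088] yawdeg to jig 0.03 turns 0.0001 x [0.972 0.235 0.   ] y [ 0.235 -0.972  0.   ] z [ 0. -0. -1.] F [ 0.6  0.4 -1.4] op 0.666 q7 0.03
```

View pics/top_22.png

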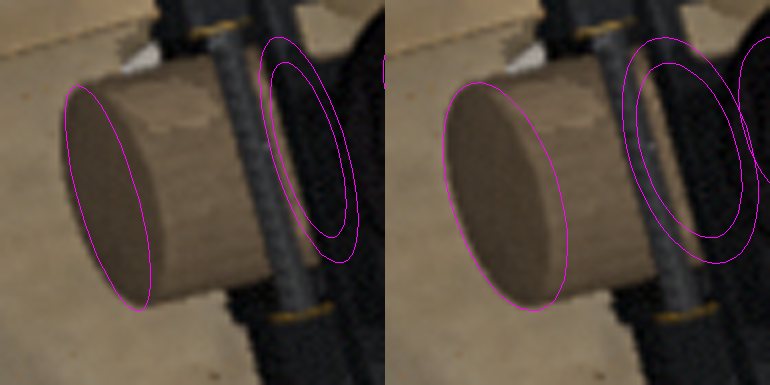

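View pics/scene_22.png

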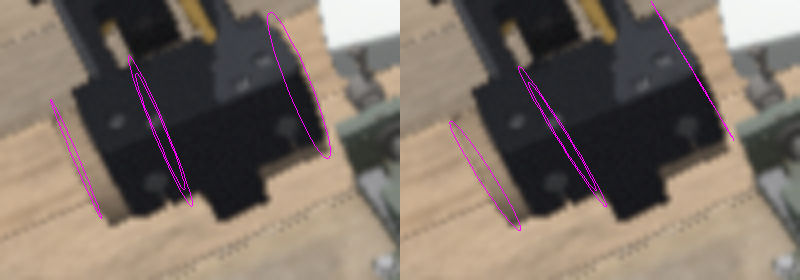

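View pics/scene_21.png

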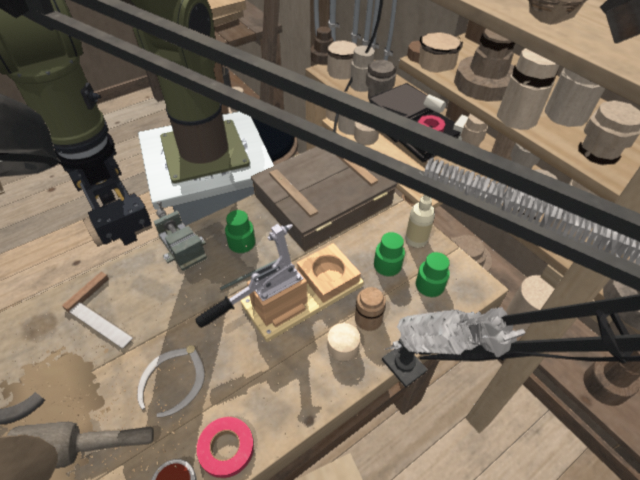

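View pics/top_21.png

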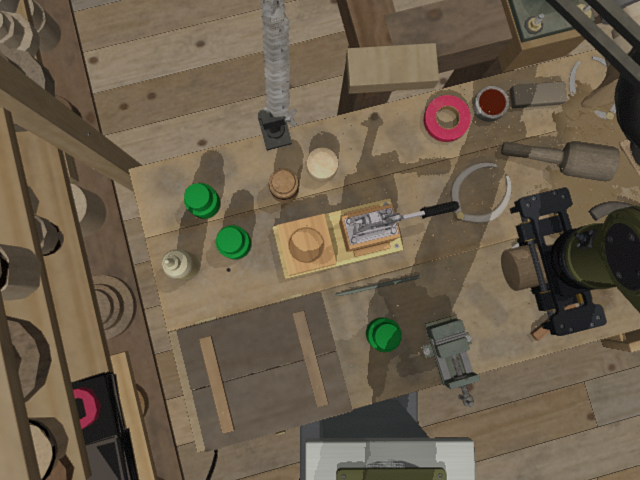

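The base ellipse falls midway between the 84° and 96° overlays, so the blank is level. The clamp is open, the nest is empty and the bystanders haven't moved. Handing in.

```bash
python3 - <<'E'
from plant import r
print(r.finish_job())
E
```

```text
the job is handed in; nothing more can be done
None
```

The blank is marked, out of the nest, and held level on its side with its centre about 0.27 m above the bench. The job was handed in at about 32 s of the 64 s allowed; it reports no verdict.

- **Marking:** I swung the handle past centre to its stop, about 1.83 rad. With the fingers opened, the clamp stayed locked with its point on the neck end. I then swung the handle fully back to open.
- **Turning:** The tool cannot tilt, so I lifted the blank out by the neck and tipped it against the bench so it turned between the pads. Once it lay flat I gripped it again across the thick part, near its centre of mass, and lifted it.
- **One failed try:** The first tipping attempt appeared to lift the blank off the bench, still upright. The second, pressing harder, worked.
- **Last checks:**
  - **Level:** in the top view the end face fits a blank lying level, about midway between the 84° and 96° overlays.
  - **Grip:** the opening held steady at 0.666. That is about 59 mm against the 62 mm diameter, and the neck also read a little under size.
  - **Contact:** the only force felt was roughly the blank's weight.
  - **Scene:** the clamp was open, the nest empty, and the bystanders and pencil showed no visible change of place.

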